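# Turn out the biscuits and fill the biscuit tower

## Robot

A 7-joint arm with a two-finger parallel gripper is mounted at the origin on the work surface. World frame = base frame: x ahead of the robot, y to its left, z up, the work surface at z = 0. Lengths are in mm, angles in degrees, forces in N, time in s.
With the tool pointing down it reaches from about 350 to 900 mm from the base axis. Payload 8.1 kg.
Tool frame: the origin (TCP) lies at the very end of the fingers, on their centre line; the grasp point (between the pads) lies 19 mm behind it; z points along the fingers, y is the line along which they close (so a half turn about z gives the same grasp; the last joint's range is limited). The gripper opens to 85 mm and grips with 20 to 120 N. Pads are 22 mm wide; open, the fingers measure 114 mm over their backs; the gripper's body (76 mm by 85 mm) begins 54 mm behind the grasp point. The pads swing forward as they close: fully open they stand 13 mm farther back than shut.
Start: joints at [-81.624, 24.895, 1.432, 90.138, -0.665, 64.973, -4.303], TCP at [153.928, 605.762, 231.323] pointing down, gripper open.
Joint ranges: [-149.89, 149.89], [-25.12, 119.58], [-72.63, 75.52], [4.76, 147.25], [-75.54, 255.54], [6.69, 114.76], [-157.13, 157.13]. Speed limits (degrees/s): [127.2, 127.2, 172.46, 172.46, 180, 180, 180].

## Interface

Orientations are given as a 3x3 rotation matrix whose columns are the frame's x, y, z axes.
In Python, from bench import state, capture, calibration, sign_off gives the robot as it stands. The module is installed in compiled form; this text tells all that it offers.
- The arm moves only by the shell command python3 -m inch 'ROWS' [OPENING] [FORCE]. ROWS is a JSON object of lists of equal length, an entry for each row: "delta_pos": the shift along the tool's x, y, z in cm, a list of three; "turn": the turn, a rotation vector about the tool's x, y, z in rad, a list of three. A call has 1 to 20 rows; each row is the pose to reach, as a shift and turn from the pose commanded when the call began, along the tool's axes at that moment; what a row does not reach only later rows make up. A row lasts 1/10 s, in which the tool goes at most 50 mm and 8.59 degrees, less where a joint would pass 70% of its speed; a pose out of reach is approached as far as the arm can. A call with a gripper value outside its range is refused whole. OPENING is the gripper's target within -1 to 1 (fully open at 1, half-way at 0, shut at -1), set as the call begins (- or left out, the last holds). The fingers move at their own pace and stop on an object; FORCE is the grip in N (left out, the last holds). Time passes only in rows, so rows that repeat a pose let the fingers close. It gives the time, the measured TCP pose, the force, the opening and the grip force at its end, in the units of the state.
- state(): the state, without advancing time (a new reading comes with each control period).
- capture(name): name is "scene" or "side" or "wrist"; returns (picture, depth): 480x640x3 uint8, blue, green, red; 480x640 float32, mm along the optical axis (not along the pixel's ray), 0 where there is no reading.
- calibration(name): a dict with "fx", "fy", "cx", "cy" (pixels), "pose" (4x4, takes a point from camera to world coordinates); the wrist camera has in their place "mount" (4x4, takes a point from camera to tool coordinates, whose origin is the TCP and whose axes are the flange's). Camera axes: x right, y down, z forward; pixel columns grow to the right and rows downward; lengths in mm; the calibration is good to about 2 mm. A picture is of the moment at which its call begins: read the wrist's pose just before it. calibration takes no time and is no camera call.
- sign_off(): hands the job in; it is judged then, once.
The state is a dict: "time_s": time; "qpos": joint angles; "joint_velocities": joint speeds; "tau": joint torques, N m; "position": TCP position; "orientation": TCP orientation; "wrist_force": force on the tool from outside, world axes, zero at the start; "torque": the same for the moment, N m; "grip_width": finger opening in mm; "gripper_force": force on a finger pad.
Only numpy, scipy, OpenCV 4.12 (cv2) and the standard library are available. Lean on these libraries where they do the work, as an engineer would, in place of code of your own. Each camera call takes 0.05 s, during which the arm holds its last target. There are 200 camera calls.

## Task

Turn the shut double biscuit pan over on the table, keeping its two halves shut, so that the mould lies on top of the lid; then fold the mould half right back flat on the table to free the biscuits. Load every biscuit into the biscuit tower, lying flat with the stamped face up, and put the cap on the tower. Leave the other things on the table where they are.

Things in the scene. Friction and masses are not known exactly. Their poses are not given: they have to be found in the camera images.
- pan: mould half (0.38 kg) of a dark cast double biscuit pan: 71 (x) by 245 mm (y), 38 mm thick when shut, lying shut on the table, mould below, lid half above, hinged along the +x long edge. Origin: centre of the mould's underside; z to its open face (up at the start); -x to the handle. Pocket k=1..5 at y=(k-3)*48 mm, 55 (x) by 43 (y) by 17 mm deep, floor 5 mm thick
- pan_grip (a point): middle of the pan's red split handle, x -77.5, y 0, z 19 mm in the pan frame, 42 mm out from the pan's edge. Along this axis (pan y) two round stubs 16 mm thick: the mould's, y 1 to 32, and the lid's, y -32 to -1 mm, flat 10 mm buttons at the ends. Pinched end to end (64 mm, closing along y) they keep the halves shut and the pan can swing between the fingers. No latch. Arms at |y| below 10
- mould_grip (a point): point to hold the mould's own handle stub alone: x -77.5, y 21, z 19 mm in the pan frame; stub 16 mm thick, along pan y, clear of its arm for 11 mm either way
- pan_hinge (a point): middle of the hinge axis (along pan y), x 48, z 19 mm in the pan frame, half way up the shut pan; 125.5 mm from the handle axis. Heels beside it (10 mm wide at y +-66 and +-78, 0 to 38 mm in z) reach to x 54 mm: the shut pan can stand and tip over on them, handle upwards
- lid (a joint): hinge between the halves of the pan: 0 = shut, 3.14 = folded right out, both halves flat on the table side by side; free-moving, no latch, no spring, falls shut or open
- lid_face (a point): centre of the flat inner face of the lid half (0.42 kg, 16 mm thick, 71 by 245 mm). Its z axis points from this face out through the lid's back: up at the start, down once the pan is turned over (the face is then 16 mm above the table). At the start its x, y axes are parallel to the pan's; from this point the lid's hinge lies 48 mm along x
- tower: fixed upright biscuit tower: wooden base 150 x 120 x 12 mm, four aluminium corner angles, clear panels on its +-x sides (the front, -x, stops 40 mm up: outlet), a 33 mm wide slot open from top to bottom in its +-y sides for fingertips. Inside 48 mm (x) by 60 mm (y): biscuits go in flat, long side along tower y, and drop on the stack. Origin: shaft centre at table height, z up
- tower_floor (a point): centre of the floor on which the biscuits stack in the tower, 20 mm above the table; axes as tower
- tower_mouth (a point): centre of the upper end of the tower's straight shaft, 120 mm above the table; axes as tower. Above it the mouth flares outwards by 6 mm a side up to 134 mm above the table, about 69 (x) by 81 mm (y) outside
- cap: wooden cap of the tower: plate 72 (x) by 86 (y) by 6 mm, plug 38 x 50 x 10 mm under it, red knob on top 24 mm across, 23 to 41 mm above the origin. Origin: centre of the plug's underside, z up. It stands on its plug on the table; on the tower, long side along tower y, the plate rests on the flared mouth, origin about 124 mm above the table
- bis1: shortbread biscuit, rectangular, 52 mm (its x) by 40 mm (its y) by 16 mm thick, 30 g; origin at its centre. One face (towards its -z) is stamped with a frame and six holes, the other is plain; it starts in pocket 1 of the pan, stamped face down, 1 mm below the pocket's edge, its x along the pan's x. Absent in some starts
- bis2: shortbread biscuit, rectangular, 52 mm (its x) by 40 mm (its y) by 16 mm thick, 30 g; origin at its centre. One face (towards its -z) is stamped with a frame and six holes, the other is plain; it starts in pocket 2 of the pan, stamped face down, 1 mm below the pocket's edge, its x along the pan's x. Absent in some starts
- bis3: shortbread biscuit, rectangular, 52 mm (its x) by 40 mm (its y) by 16 mm thick, 30 g; origin at its centre. One face (towards its -z) is stamped with a frame and six holes, the other is plain; it starts in pocket 3 of the pan, stamped face down, 1 mm below the pocket's edge, its x along the pan's x. Absent in some starts
- bis4: shortbread biscuit, rectangular, 52 mm (its x) by 40 mm (its y) by 16 mm thick, 30 g; origin at its centre. One face (towards its -z) is stamped with a frame and six holes, the other is plain; it starts in pocket 4 of the pan, stamped face down, 1 mm below the pocket's edge, its x along the pan's x. Absent in some starts
- bis5: shortbread biscuit, rectangular, 52 mm (its x) by 40 mm (its y) by 16 mm thick, 30 g; origin at its centre. One face (towards its -z) is stamped with a frame and six holes, the other is plain; it starts in pocket 5 of the pan, stamped face down, 1 mm below the pocket's edge, its x along the pan's x. Absent in some starts
- jar: bystander: glass jar with a wooden cap, 64 mm across, 100 mm high; origin centre of its underside
- mug: bystander: blue mug, 74 mm across, 85 mm high; origin centre of its underside
- cutter: bystander: thin steel pastry ring, 68 mm across, 35 mm high; origin centre of its underside
- spatula: bystander: spatula with a wooden handle, 260 mm long, lying flat; origin under its middle
- timer: bystander: red kitchen timer, a squat cone 66 mm across, 58 mm high; origin centre of its underside

How it is judged (in metres and radians):
On the way, in this order (a step that is already met when the one before it is completed fails the run):
1. the pan lies turned over on the table, still shut, mould on top of the lid (angle between lid_face's own z axis and vertical above 3 rad and value of joint lid below 0.06 rad and height (world z) of lid_face below 0.024 m and linear speed of pan below 0.03 m/s), for 0.2 s.
2. the mould half is folded right back flat on the table, the lid still lying with its inner face up (angle between lid_face's own z axis and vertical above 3 rad and value of joint lid above 2.95 rad and height (world z) of lid_face below 0.024 m), for 0.2 s.
At the end, for the whole second after the job is handed in: Every biscuit present is at rest in the tower (within 8 mm of its axis, at most 80 mm above its floor), stamped face up, level within 0.24 rad; cap down on the mouth, centred within 12 mm, level within 0.1 rad (x of bis1 in the frame of tower_floor between -0.008 and 0.008 m and y of bis1 in the frame of tower_floor between -0.008 and 0.008 m and z of bis1 in the frame of tower_floor between 0 and 0.08 m and angle between each of bis1, bis2, bis3, bis4, bis5's own z axis and vertical above 2.9 rad and linear speed of each of bis1, bis2, bis3, bis4, bis5, cap below 0.02 m/s and x of bis2 in the frame of tower_floor between -0.008 and 0.008 m and y of bis2 in the frame of tower_floor between -0.008 and 0.008 m and z of bis2 in the frame of tower_floor between 0 and 0.08 m and x of bis3 in the frame of tower_floor between -0.008 and 0.008 m and y of bis3 in the frame of tower_floor between -0.008 and 0.008 m and z of bis3 in the frame of tower_floor between 0 and 0.08 m and x of bis4 in the frame of tower_floor between -0.008 and 0.008 m and y of bis4 in the frame of tower_floor between -0.008 and 0.008 m and z of bis4 in the frame of tower_floor between 0 and 0.08 m and x of bis5 in the frame of tower_floor between -0.008 and 0.008 m and y of bis5 in the frame of tower_floor between -0.008 and 0.008 m and z of bis5 in the frame of tower_floor between 0 and 0.08 m and horizontal distance between cap and tower_mouth below 0.012 m and angle between cap's own z axis and vertical below 0.1 rad and height (world z) of cap between 0.115 and 0.13 m); the robot touches nothing.
It fails at once if the pan comes open (over about 17 degrees) before it has been turned over (value of joint lid above 0.3 rad and angle between lid_face's own z axis and vertical below 2.6 rad).
It fails at once if the jar, mug, pastry ring, spatula or timer is moved over 4 cm or knocked over (distance of any of jar, mug, cutter, spatula, timer from where it was at the start of the episode above 0.04 m or angle between any of jar, mug, cutter, spatula, timer's own z axis and vertical above 0.5 rad).
Of bis1, bis2, bis3, bis4, bis5 only 3 to 5 are there at a start; the rules pass over those that are not, and their reading is None.
At some moment in a run one of cap, bis1, bis2, bis3, bis4, bis5 may be knocked a few centimetres aside while the robot is not near it.
It also fails if it takes over 210 s, if anything falls off the work surface, if the arm or the gripper's body presses on something with over 40 N, if the wrist force passes 120 N, or if a joint passes its speed limit or range.

## Working session

There is one attempt and no reset: what is moved stays moved. The work goes in short steps, Python scripts to look and compute and a shell command to move; the robot and the scene stay as the last step left them, time stands still between calls to the robot, and variables do not carry over. Pictures are saved under pics/ and viewed, at most 14 in all, crops included, and the job is handed in when it is done.

```bash
mkdir -p pics; ls; python3 - <<'E'
from bench import *
import cv2, numpy as np
np.set_printoptions(precision=3,suppress=True)
for n in("scene","side"):
    p,d=capture(n); cv2.imwrite(f"pics/{n}0.png",p); np.savez(f"{n}0.npz",p=p,d=d)
    c=calibration(n); print(n,c)
print(calibration("wrist")); s=state(); print(s)
E
```

```text
pics
scene {'fx': 525.0404270600887, 'fy': 525.0404270600887, 'cx': 317.91393063251616, 'cy': 242.05288534044334, 'pose': array([[  -0.879,    0.346,   -0.327, 1002.907],
       [   0.476,    0.658,   -0.584,  809.703],
       [   0.013,   -0.669,   -0.743, 1126.963],
       [   0.   ,    0.   ,    0.   ,    1.   ]])}
side {'fx': 462.5089273660481, 'fy': 462.5089273660481, 'cx': 318.8578813766572, 'cy': 242.5141896836215, 'pose': array([[   0.829,   -0.408,    0.382,   96.952],
       [  -0.558,   -0.617,    0.555, -719.241],
       [   0.009,   -0.674,   -0.739, 1050.306],
       [   0.   ,    0.   ,    0.   ,    1.   ]])}
{'fx': 419.55558834929684, 'fy': 419.55558834929684, 'cx': 316.5162513717553, 'cy': 244.46083265563936, 'mount': array([[  -0.   ,   -0.956,   -0.294,   76.193],
       [   1.   ,   -0.   ,    0.   ,    1.119],
       [  -0.   ,   -0.294,    0.956, -143.82 ],
       [   0.   ,    0.   ,    0.   ,    1.   ]])}
{'time_s': 0.1, 'qpos': array([-81.625,  24.932,   1.431,  90.185,  -0.667,  64.974,  -4.303]), 'joint_velocities': array([-0.004, -0.018,  0.002, -0.26 ,  0.051, -0.037,  0.05 ]), 'tau': array([  0.003, -67.176,   1.028, -31.69 ,   0.016,   0.007,  -0.   ]), 'position': array([153.812, 605.297, 230.61 ]), 'orientation': array([[-0.969,  0.246, -0.   ],
       [ 0.246,  0.969, -0.001],
       [-0.   , -0.001, -1.   ]]), 'wrist_force': array([ 0.427, -0.145, -0.166]), 'torque': array([ 0.011, -0.017, -0.006]), 'gripper_force': 0.0, 'grip_width': 85.46808991683265}
```

View pics/scene0.png

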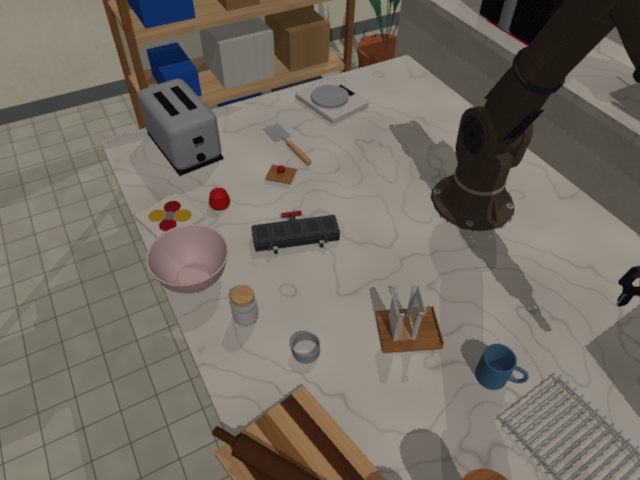

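View pics/side0.png

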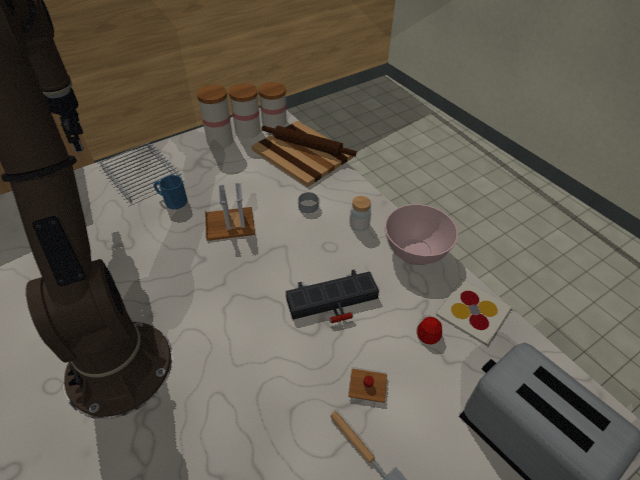

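The views show the pan at scene (296,232) with its red handle at (291,214), cap (281,174), tower (409,325), timer (219,199), jar (243,305), ring (305,347), mug (497,366) and spatula (288,143). In the side view: pan (333,295), handle (342,318), cap (368,387), tower (230,222).

```bash
cat > h.py <<'E'
from bench import *
import cv2, numpy as np
np.set_printoptions(precision=2,suppress=True)
def K(c): return np.array([[c['fx'],0,c['cx']],[0,c['fy'],c['cy']],[0,0,1.]])
def campose(n):
    c=calibration(n)
    if 'pose' in c: return c,c['pose']
    s=state(); T=np.eye(4); T[:3,:3]=s['orientation']; T[:3,3]=s['position']
    return c,T@c['mount']
def plane(c,P,uv,z):  # pixels -> world on plane z
    uv=np.atleast_2d(uv).astype(float)
    r=np.c_[(uv[:,0]-c['cx'])/c['fx'],(uv[:,1]-c['cy'])/c['fy'],np.ones(len(uv))]@P[:3,:3].T
    return P[:3,3]+r*((z-P[2,3])/r[:,2])[:,None]
def cloud(c,P,d):
    v,u=np.indices(d.shape); X=np.stack([(u-c['cx'])/c['fx']*d,(v-c['cy'])/c['fy']*d,d],-1)
    W=X@P[:3,:3].T+P[:3,3]; W[d<=0]=np.nan; return W
def rect(xy): # min area rect: centre, sizes(long,short), angle of long axis deg
    (cx,cy),(w,h),a=cv2.minAreaRect(np.float32(xy))
    if w<h: w,h,a=h,w,a+90
    return np.array([cx,cy,w,h,(a+90)%180-90])
E
python3 - <<'E'
from h import *
for n,roi in(("scene",dict(pan=(245,205,350,260),cap=(260,155,305,190),tower=(370,280,450,360),timer=(205,185,235,215))),("side",dict(pan=(280,265,385,330),cap=(340,362,395,410),tower=(195,175,265,245),timer=(412,312,448,348)))):
    f=np.load(n+"0.npz"); c,P=campose(n); W=cloud(c,P,f['d']); hsv=cv2.cvtColor(f['p'],cv2.COLOR_BGR2HSV); H,S,V=[hsv[...,i].astype(int) for i in range(3)]
    print(n)
    for k,(a,b,e,g) in roi.items():
        w=W[b:g,a:e]; h,s,v=H[b:g,a:e],S[b:g,a:e],V[b:g,a:e]; z=w[...,2]
        red=((h<6)|(h>172))&(s>150)&(v>60)
        if red.sum(): print(k,"red",red.sum(),np.nanmedian(w[red],0), rect(w[red&(z>5)][:,:2]) if (red&(z>5)).sum()>5 else '')
        if k=="pan":
            m=(v<90)&(s<90)&(z>28); print("pan",m.sum(),np.nanpercentile(z[m],[5,50,95]),rect(w[m&(z<42)][:,:2]))
        if k in("cap","tower"):
            m=(h>6)&(h<22)&(s>80); print(k,m.sum(),np.nanpercentile(z[m],[5,50,95]),rect(w[m&(z>5)&(z<25)][:,:2]))
            q=z>100; 
            if k=="tower": print("top",np.nanmax(z),q.sum(), rect(w[(z>90)&(z<140)][:,:2]))
E
```

```text
scene
pan red 65 [ 530.68 -192.61   23.58] [ 534.68 -192.69   53.39   14.83  -20.2 ]
pan 1740 [31.46 36.89 41.16] [ 556.63 -122.75  245.61  114.8   -16.48]
cap red 40 [ 479.88 -376.59   38.13] [ 477.98 -381.75   27.19   16.34   63.72]
cap 389 [10.28 14.79 20.18] [ 451.54 -405.24  152.47   89.29   40.41]
tower 1948 [ 6.85 11.47 21.47] [451.69 293.31 150.34 121.46 -23.47]
top 137.0455335235838 457 [467.51 285.48  82.41  69.11  66.35]
timer red 357 [ 704.31 -337.56   38.92] [ 701.72 -346.04   56.02   54.25   57.79]
side
pan red 110 [ 530.66 -199.75   23.37] [ 528.58 -198.95   55.62   16.04  -16.09]
pan 2106 [31.67 36.65 40.01] [ 550.13 -127.75  245.92  116.98  -17.11]
cap red 77 [ 472.51 -384.84   39.03] [ 473.07 -383.13   22.95   20.32   28.58]
cap 954 [11.51 14.78 18.24] [ 473.67 -382.83   84.74   73.43  -42.8 ]
tower 1191 [ 4.66 10.39 19.86] [445.94 291.02 148.32 125.55 -23.46]
top 137.34990604784252 238 [463.37 287.01  86.1   68.25  64.65]
timer red 528 [ 682.94 -364.38   43.76] [ 690.65 -360.     56.01   55.9    85.27]
```

```bash
python3 -m inch '{"delta_pos":[[-5,-6,0],[-9,-10,0],[-12,-14,0],[-15,-18,0],[-18,-22,0],[-21,-26,0],[-24,-29,0],[-27,-33,0],[-30,-37,0],[-33,-40,0],[-36,-44,0],[-39,-48,0],[-42,-51,0],[-45,-55,0],[-48,-59,0],[-51,-62,0],[-54,-66,0],[-56.3,-68.4,0],[-56.3,-68.4,0],[-56.3,-68.4,0]],"turn":[[0,0,0.08],[0,0,0.16],[0,0,0.24],[0,0,0.32],[0,0,0.4],[0,0,0.48],[0,0,0.56],[0,0,0.64],[0,0,0.72],[0,0,0.8],[0,0,0.9],[0,0,1],[0,0,1.1],[0,0,1.2],[0,0,1.3],[0,0,1.4],[0,0,1.5],[0,0,1.62],[0,0,1.62],[0,0,1.62]]}' 1 60
python3 - <<'E'
from h import *
for n,l in(("scene",dict(mug=(497,366,40),cutter=(305,347,20),jar=(243,305,60),spat=(288,143,5))),("side",dict(mug=(172,192,40),cutter=(308,203,20),jar=(361,214,60)))):
    c,P=campose(n)
    for k,(u,v,z) in l.items(): print(k,plane(c,P,(u,v),z))
c,P=campose("wrist"); print(state()['position'],state()['qpos'])
p,d=capture("wrist"); cv2.imwrite("pics/w1.png",p); np.savez("w1.npz",p=p,d=d,P=P)
T=cloud(c,c['mount'],d); m=(T[...,2]<30)&(T[...,2]>-120); print("finger",m.sum(),np.nanmax(T[m],0),np.nanmin(T[m],0),np.nanpercentile(T[m][:,2],[90,98,99.5]))
E
```

```text
time_s: 2.1
position: [530.7, -196.5, 230.6]
orientation: [[0.295, 0.956, -0.002], [0.956, -0.295, -0.0], [-0.001, -0.001, -1.0]]
wrist_force: [-0.1, 0.5, -0.6]
grip_width: 85.5
gripper_force: 0.0
mug [[342.27 487.05  40.  ]]
cutter [[705.07 224.05  20.  ]]
jar [[796.17  68.92  60.  ]]
spat [[ 381.46 -525.4     5.  ]]
mug [[343.08 489.42  40.  ]]
cutter [[696.97 218.88  20.  ]]
jar [[782.59  51.28  60.  ]]
[ 530.68 -196.48  230.61] [-17.33  23.26  45.12 101.1  -18.19  63.3   16.65]
finger 46235 [ 19.76  72.71 -13.48] [-10.76 -74.23 -89.41] [-35.92 -21.37 -16.85]
```

View pics/w1.png

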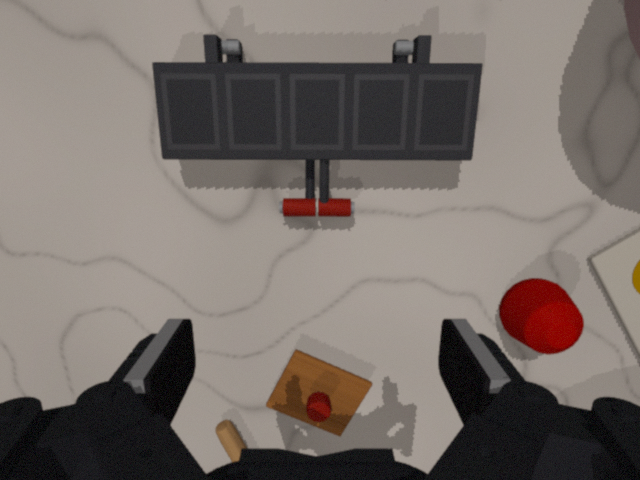

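The wrist view shows the pan with its handle at (317,207) between stub ends (282,207) and (351,207), cap at (319,393), timer (540,315). Open fingertips end 13.5 mm behind the TCP.

```bash
python3 - <<'E'
from h import *
f=np.load("w1.npz"); p,d,P=f['p'],f['d'],f['P']; c=calibration("wrist"); s=state()
h,S,v=[x.astype(int) for x in cv2.split(cv2.cvtColor(p,cv2.COLOR_BGR2HSV))]
W=cloud(c,P,d)
red=((h<6)|(h>172))&(S>130)&(v>50)
m=red.copy(); m[:]=0; m[180:235,260:370]=red[180:235,260:370]
vu=np.argwhere(m)[:,::-1]; (a,b),(w,hh),an=cv2.minAreaRect(vu.astype(np.float32)); print((a,b),w,hh,an, np.nanmedian(W[m>0],0),np.nanpercentile(W[m>0][:,2],[5,95]))
g=plane(c,P,(a,b),19)[0]; x0,x1=vu[:,0].min(),vu[:,0].max()
print("grip",g,"ends",plane(c,P,[(x0,b),(x1,b)],19))
e=plane(c,P,[(x0,b),(x1,b)],19); print("len",np.linalg.norm(e[1]-e[0]),"ang",np.degrees(np.arctan2(*(e[1]-e[0])[1::-1])))
dark=(v<95)&(S<100)&(abs(W[...,2]-38)<5); dark[:50]=0
dark=cv2.morphologyEx(dark.astype(np.uint8),cv2.MORPH_OPEN,np.ones((25,25))); print("lid",rect(plane(c,P,np.argwhere(dark)[:,::-1],38)[:,:2]))
R=s['orientation']; print("tool delta to grip",R.T@(np.r_[g[:2],-2]-s['position']))
m=(h>6)&(h<22)&(S>80); m[:340]=0; m[:,:255]=0; m[:,385:]=0
print("cap",np.nanmedian(W[m],0), rect(plane(c,P,np.argwhere(m)[:,::-1],16)[:,:2]))
m=red.copy(); m[:375]=0;m[:,:290]=0;m[:,350:]=0; print("knob",plane(c,P,np.argwhere(m)[:,::-1],38).mean(0))
E
```

```text
(316.5, 206.5) 17.0 67.0 90.0 [ 527.79 -194.19   26.96] [23.33 28.79]
grip [ 529.16 -195.16   19.  ] ends [[ 501.53 -186.66   19.  ]
 [ 556.77 -203.65   19.  ]]
len 57.78855772484207 ang -17.103286470674107
lid [ 552.38 -121.03  244.24   69.96  -17.39]
tool delta to grip [ -0.36  -1.04 232.7 ]
cap [ 476.58 -374.39   17.12] [ 470.75 -406.76  154.27  120.95   73.05]
knob [ 474.71 -377.44   38.  ]
```

```bash
python3 -m inch '{"delta_pos":[[0,-0.1,4],[0,-0.1,8],[0,-0.1,12],[0,-0.1,16],[0,-0.1,19],[0,-0.1,21],[0,-0.1,22.2],[0,-0.1,22.8],[0,-0.1,23.3],[0,-0.1,23.3]],"turn":[[0,0,0],[0,0,0],[0,0,0],[0,0,0],[0,0,0],[0,0,0],[0,0,0],[0,0,0],[0,0,0],[0,0,0]]}' 1 50
python3 -m inch '{"delta_pos":[[0,0,0],[0,0,0],[0,0,0],[0,0,0],[0,0,0],[0,0,0],[0,0,0],[0,0,0]],"turn":[[0,0,0],[0,0,0],[0,0,0],[0,0,0],[0,0,0],[0,0,0],[0,0,0],[0,0,0]]}' -1 50
python3 - <<'E'
from h import *
p,d=capture("wrist"); cv2.imwrite("pics/w2.png",p)
E
```

```text
time_s: 3.15
position: [530.5, -195.3, -1.4]
orientation: [[0.293, 0.956, 0.001], [0.956, -0.293, 0.0], [0.0, 0.001, -1.0]]
wrist_force: [0.4, -0.7, 0.4]
grip_width: 85.6
gripper_force: 0.0
time_s: 3.95
position: [530.6, -195.8, -0.7]
orientation: [[0.294, 0.956, 0.001], [0.956, -0.294, 0.0], [0.0, 0.001, -1.0]]
wrist_force: [-1.9, 0.5, 7.4]
grip_width: 62.1
gripper_force: 52.4
```

View pics/w2.png

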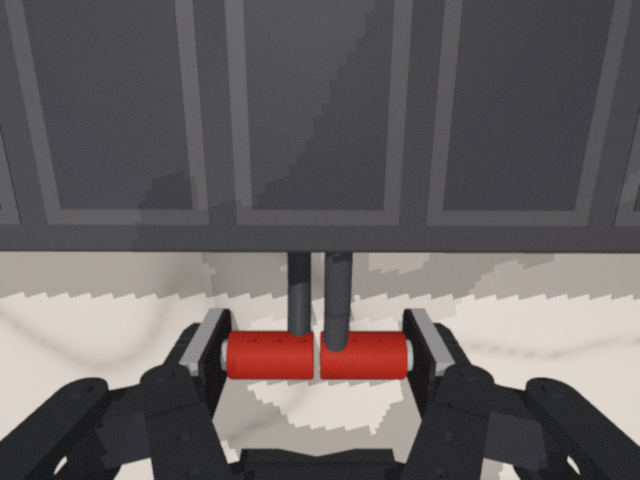

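The stubs sit pinched between the pads, ends at (225,355) and (410,355). Start swinging over.

```bash
python3 -m inch '{"delta_pos":[[0.1,0,-1.2],[0.5,0,-2.3],[0.9,0,-3.3],[1.4,0,-4.4],[2.0,0,-5.4],[2.7,0,-6.3],[3.5,0,-7.2],[4.3,0,-8.0],[5.2,0,-8.7],[6.15,0,-9.4],[7.2,0,-9.9],[8.2,0,-10.4],[9.3,0,-10.8],[10.4,0,-11.1],[11,0,-11.2],[11,0,-11.2]],"turn":[[0,0,0],[0,0,0],[0,0,0],[0,0,0],[0,0,0],[0,0,0],[0,0,0],[0,0,0],[0,0,0],[0,0,0],[0,0,0],[0,0,0],[0,0,0],[0,0,0],[0,0,0],[0,0,0]]}' -1 50
python3 - <<'E'
from h import *
p,d=capture("wrist"); q,e=capture("side"); cv2.imwrite("pics/m3.png",np.hstack([cv2.resize(p,(400,300)),q[170:390,240:440][:, :].repeat(1,0) if 0 else cv2.resize(q[180:380,250:430],(360,400))[:300]]))
E
```

```text
time_s: 5.6
position: [563.0, -89.4, 110.7]
orientation: [[0.292, 0.956, 0.001], [0.956, -0.292, 0.0], [0.0, 0.001, -1.0]]
wrist_force: [-1.1, -2.8, 2.1]
grip_width: 61.6
gripper_force: 56.6
```

View pics/m3.png

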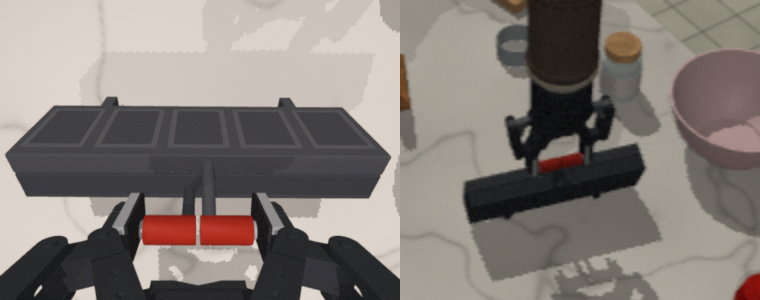

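```bash
python3 - <<'E'
from h import *
c,P=campose("wrist"); p,d=capture("wrist"); W=cloud(c,P,d); print(state()['wrist_force'],state()['position'])
w=W[185:225,100:520].reshape(-1,3); w=w[~np.isnan(w[:,0])]; m=w.mean(0); n=np.linalg.svd(w-m,full_matrices=False)[2][2]; print(m,n*np.sign(n[2]),"tilt",np.degrees(np.arccos(abs(n[2]))))
w=W[150:320].reshape(-1,3); ax=np.array([.295,.956]); 
a=w[(w[:,2]>2)&(w[:,2]<60)]; print("lowest far", a[:,2].min()); t=(a[:,:2]-state()['position'][:2])@ax; i=t.argmax(); print("far edge",t.max(),a[i])
E
```

```text
[-0.48 -3.29  1.34] [562.44 -91.09 110.39]
[569.63 -53.24  67.8 ] [0.28 0.9  0.33] tilt 70.70038567155564
lowest far 2.0000377503267543
far edge 57.279140805047106 [741.21 -86.34   2.76]
```

```bash
python3 -m inch '{"delta_pos":[[0.8,0,-0.1],[1.7,0,-0.2],[2.9,0,-0.15],[4.05,0,0],[5.2,0,-0.1],[6.4,0,-0.1],[7.5,0,0],[8.7,0,0.2],[9.8,0,0.5],[10.9,0,0.9],[11.9,0,1.3],[13,0,1.8],[14,0,2.5],[14.8,0,3.2],[15.2,0,3.6],[15.2,0,3.6]],"turn":[[0,0,0],[0,0,0],[0,0,0],[0,0,0],[0,0,0],[0,0,0],[0,0,0],[0,0,0],[0,0,0],[0,0,0],[0,0,0],[0,0,0],[0,0,0],[0,0,0],[0,0,0],[0,0,0]]}' -1 50
python3 - <<'E'
from h import *
c,P=campose("wrist"); p,d=capture("wrist"); W=cloud(c,P,d); print(state()['wrist_force'],state()['position'])
q,e=capture("side"); r,_=capture("scene"); cv2.imwrite("pics/m4.png",np.hstack([cv2.resize(p,(320,240)),cv2.resize(q[150:350,250:450],(240,240)),cv2.resize(r[150:350,190:390],(240,240))]))
E
```

```text
time_s: 7.35
position: [608.3, 57.7, 73.7]
orientation: [[0.291, 0.957, 0.001], [0.957, -0.291, 0.002], [0.002, 0.001, -1.0]]
wrist_force: [4.1, 4.3, 5.7]
grip_width: 61.4
gripper_force: 55.9
[3.12 4.5  6.59] [608.28  57.33  74.02]
```

View pics/m4.png

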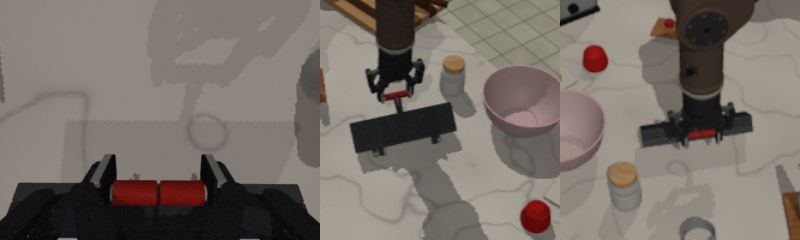

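```bash
python3 -m inch '{"delta_pos":[[0.6,0,0.6],[1.2,0,1.3],[1.9,0,2.2],[2.5,0,3.2],[3,0,4.3],[3.4,0,5.35],[3.7,0,6.5],[3.9,0,7.1],[3.9,0,7.4],[3.9,0,7.4],[3.9,0,7.4]],"turn":[[0,0,0],[0,0,0],[0,0,0],[0,0,0],[0,0,0],[0,0,0],[0,0,0],[0,0,0],[0,0,0],[0,0,0],[0,0,0]]}' -1 50
python3 - <<'E'
from h import *
c,P=campose("side"); q,e=capture("side"); W=cloud(c,P,e); cv2.imwrite("pics/m5.png",cv2.resize(q[150:300,250:450],(640,480)))
hsv=cv2.cvtColor(q,cv2.COLOR_BGR2HSV)
m=(hsv[...,2]<95)&(W[...,2]<60)&(W[...,2]>15); m[:200]=0;m[300:]=0;m[:,:280]=0;m[:,450:]=0
w=W[m]; print(m.sum(),np.nanpercentile(w[:,2],[2,25,50,75,98]))
t=w[w[:,2]>30]; A=np.c_[t[:,:2],np.ones(len(t))]; print(np.linalg.lstsq(A,t[:,2],rcond=None)[0])
E
```

```text
time_s: 8.6
position: [617.8, 94.3, -0.6]
orientation: [[0.292, 0.956, -0.002], [0.956, -0.292, 0.002], [0.001, -0.002, -1.0]]
wrist_force: [1.7, 5.7, 0.6]
grip_width: 61.7
gripper_force: 65.1
2311 [17.07 35.23 38.4  40.66 57.13]
[ 0.03  0.02 19.88]
```

View pics/m5.png

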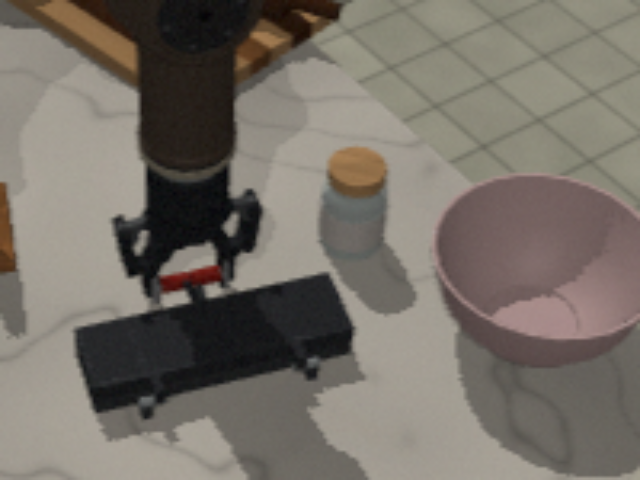

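Pan lies turned over and shut, mould up. Release, rise, turn 90° over the mould stub.

```bash
python3 -m inch '{"delta_pos":[[0,0,0],[0,0,0],[0,0,0],[0,0,0],[0,0,0],[0,0,-0.5],[0,0,-3],[0,0,-6],[0,0,-10],[0,0,-14],[0,0,-17],[0,0,-19]],"turn":[[0,0,0],[0,0,0],[0,0,0],[0,0,0],[0,0,0],[0,0,0],[0,0,0],[0,0,0],[0,0,0],[0,0,0],[0,0,0],[0,0,0]]}' 1 30
python3 -m inch '{"delta_pos":[[0,-0.2,0],[0,-0.4,0],[0,-0.6,0],[0,-0.8,0],[0,-1,0],[0,-1.2,0],[0,-1.4,0],[0,-1.6,0],[0,-1.8,0],[0,-2,0],[0,-2.1,0],[0,-2.1,0],[0,-2.1,0]],"turn":[[0,0,-0.14],[0,0,-0.28],[0,0,-0.42],[0,0,-0.56],[0,0,-0.7],[0,0,-0.84],[0,0,-0.98],[0,0,-1.12],[0,0,-1.26],[0,0,-1.4],[0,0,-1.52],[0,0,-1.57],[0,0,-1.57]]}' -0.2 20
python3 - <<'E'
from h import *
c,P=campose("wrist"); s=state(); print(s['position'],s['qpos'],s['grip_width'])
p,d=capture("wrist"); W=cloud(c,P,d); np.savez("w6.npz",p=p,d=d,P=P); cv2.imwrite("pics/w6.png",p)
h,S,v=[x.astype(int) for x in cv2.split(cv2.cvtColor(p,cv2.COLOR_BGR2HSV))]
red=((h<6)|(h>172))&(S>130)&(v>50)&(W[...,2]<45); n,l,st,ce=cv2.connectedComponentsWithStats(red.astype(np.uint8))
for i in range(1,n):
    if st[i,4]>60: print(st[i],ce[i],plane(c,P,ce[i],21)[0],np.nanmedian(W[l==i],0), rect(plane(c,P,np.argwhere(l==i)[:,::-1],22)[:,:2]))
m=(v<95)&(W[...,2]>33)&(W[...,2]<43); print(m.sum(),rect(W[m][:,:2]),np.nanmedian(W[m],0))
E
```

```text
time_s: 9.85
position: [619.3, 91.9, 193.4]
orientation: [[0.294, 0.956, 0.003], [0.956, -0.294, 0.001], [0.002, 0.003, -1.0]]
wrist_force: [-0.7, 0.3, -0.5]
grip_width: 85.4
gripper_force: 0.0
time_s: 11.15
position: [598.4, 97.9, 190.7]
orientation: [[-0.956, 0.294, 0.0], [0.294, 0.956, 0.0], [-0.0, 0.0, -1.0]]
wrist_force: [0.7, 0.1, 0.1]
grip_width: 34.3
gripper_force: 0.0
[598.43  97.95 190.73] [-28.58  25.75  20.4   97.08 -10.18  58.98  68.11] 34.30052981198882
[ 301  206   20   73 1312] [311.18 242.06] [614.86  89.77  21.  ] [614.3   90.3   26.75] [615.09  89.1   58.56  14.88 -16.99]
28085 [598.61 114.81 319.57 229.28  80.34] [559.1   23.84  39.04]
```

View pics/w6.png

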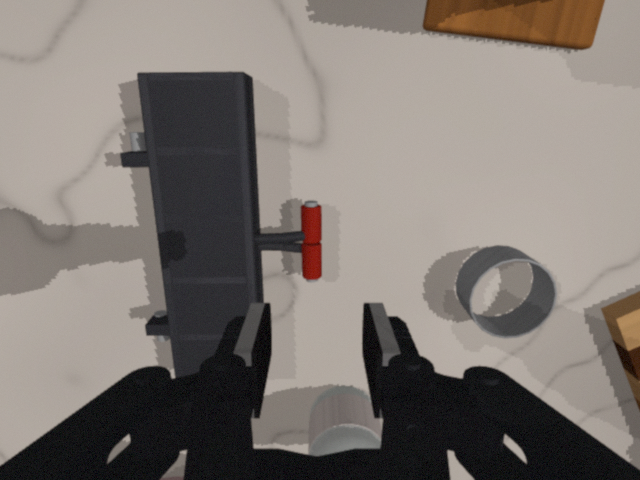

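The handle's stubs lie at (311,222) and (311,262), the mould's being the upper one; pan edge at x≈258.

```bash
python3 -m inch '{"delta_pos":[[0.3,-0.25,4],[0.3,-0.25,8],[0.3,-0.25,12],[0.3,-0.25,15],[0.3,-0.25,17],[0.3,-0.25,18],[0.3,-0.25,18.6],[0.3,-0.25,18.9],[0.3,-0.25,18.9]],"turn":[[0,0,0],[0,0,0],[0,0,0],[0,0,0],[0,0,0],[0,0,0],[0,0,0],[0,0,0],[0,0,0]]}' -0.2 20
python3 -m inch '{"delta_pos":[[0,0,0],[0,0,0],[0,0,0],[0,0,0],[0,0,0],[0,0,0]],"turn":[[0,0,0],[0,0,0],[0,0,0],[0,0,0],[0,0,0],[0,0,0]]}' -1 25
python3 - <<'E'
from h import *
p,d=capture("wrist"); cv2.imwrite("pics/w7.png",p[:, :])
E
```

```text
time_s: 12.1
position: [595.4, 96.9, 1.9]
orientation: [[-0.956, 0.295, 0.001], [0.295, 0.956, 0.0], [-0.001, 0.001, -1.0]]
wrist_force: [0.5, -0.6, 0.5]
grip_width: 34.3
gripper_force: 0.0
time_s: 12.7
position: [595.4, 96.1, 2.4]
orientation: [[-0.955, 0.295, 0.001], [0.295, 0.955, -0.0], [-0.001, 0.0, -1.0]]
wrist_force: [-1.6, -2.2, 6.3]
grip_width: 14.9
gripper_force: 24.3
```

View pics/w7.png

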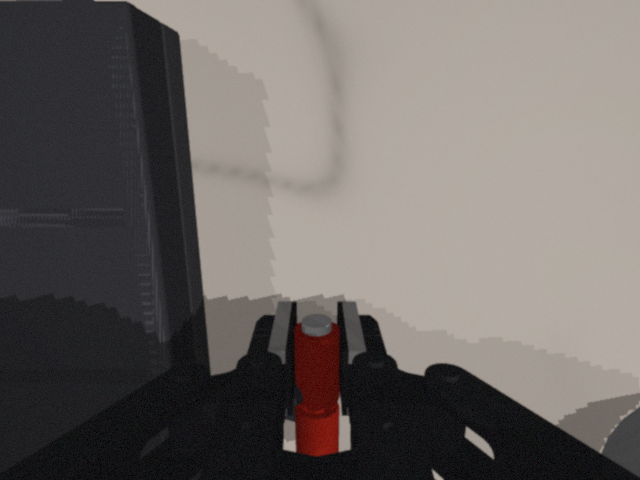

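```bash
python3 -m inch '{"delta_pos":[[0,-0.05,-1.09],[0,-0.19,-2.18],[0,-0.43,-3.25],[0,-0.76,-4.29],[0,-1.18,-5.3],[0,-1.68,-6.28],[0,-2.27,-7.2],[0,-2.94,-8.07],[0,-3.68,-8.87],[0,-4.48,-9.61],[0,-5.35,-10.28],[0,-6.28,-10.87],[0,-7.25,-11.37],[0,-8.26,-11.79],[0,-9.3,-12.12],[0,-9.3,-12.12]],"turn":[[0,0,0],[0,0,0],[0,0,0],[0,0,0],[0,0,0],[0,0,0],[0,0,0],[0,0,0],[0,0,0],[0,0,0],[0,0,0],[0,0,0],[0,0,0],[0,0,0],[0,0,0],[0,0,0]]}' -1 25
python3 - <<'E'
from h import *
p,d=capture("wrist"); q,e=capture("side"); r,f=capture("scene"); print(state()['wrist_force'],state()['torque'])
cv2.imwrite("pics/m8.png",np.hstack([cv2.resize(p,(320,240)),cv2.resize(q[150:350,250:450],(240,240)),cv2.resize(r[150:350,190:390],(240,240))]))
E
```

```text
time_s: 14.35
position: [569.0, 8.9, 126.2]
orientation: [[-0.956, 0.294, 0.005], [0.294, 0.956, 0.003], [-0.004, 0.005, -1.0]]
wrist_force: [-3.5, 8.5, 21.1]
grip_width: 15.2
gripper_force: 27.3
[-3.63  7.26 21.48] [1.54 0.67 0.01]
```

View pics/m8.png

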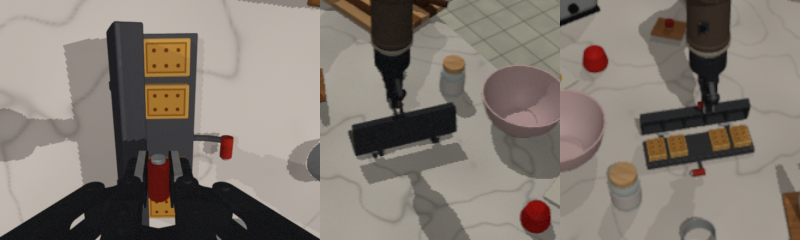

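Four biscuits lie on the lid (crop (165,55), (165,100), more beyond; slot 3 empty) with the mould standing; carry it on over, slightly higher.

```bash
python3 -m inch '{"delta_pos":[[0,-0.1,-0.25],[0,-1.07,-0.5],[0,-2.16,-0.65],[0,-3.25,-0.7],[0,-4.34,-0.65],[0,-5.45,-0.5],[0,-6.55,-0.25],[0,-7.6,0.1],[0,-8.6,0.5],[0,-9.6,1.05],[0,-10.5,1.65],[0,-11.4,2.3],[0,-12.25,3.05],[0,-13,3.9],[0,-13.7,4.8],[0,-14.3,5.7],[0,-14.8,6.7],[0,-15.2,7.7],[0,-15.5,8.8],[0,-15.7,9.9]],"turn":[[0,0,0],[0,0,0],[0,0,0],[0,0,0],[0,0,0],[0,0,0],[0,0,0],[0,0,0],[0,0,0],[0,0,0],[0,0,0],[0,0,0],[0,0,0],[0,0,0],[0,0,0],[0,0,0],[0,0,0],[0,0,0],[0,0,0],[0,0,0]]}' -1 25
python3 -m inch '{"delta_pos":[[0,-0.1,1],[0,-0.2,1.8],[0,-0.2,2.1],[0,-0.2,2.1]],"turn":[[0,0,0],[0,0,0],[0,0,0],[0,0,0]]}' -1 25
python3 - <<'E'
from h import *
r,f=capture("scene"); q,e=capture("side")
cv2.imwrite("pics/m9.png",np.hstack([cv2.resize(q[150:350,250:450],(400,400)),cv2.resize(r[150:350,190:390],(400,400))]))
E
```

```text
time_s: 16.5
position: [520.4, -145.2, 22.8]
orientation: [[-0.955, 0.297, -0.0], [0.297, 0.955, -0.003], [-0.0, -0.003, -1.0]]
wrist_force: [-4.1, -8.8, 3.8]
grip_width: 14.7
gripper_force: 31.6
time_s: 16.9
position: [519.5, -146.3, 1.4]
orientation: [[-0.955, 0.296, -0.002], [0.296, 0.955, -0.002], [0.001, -0.002, -1.0]]
wrist_force: [-3.3, -6.7, 0.9]
grip_width: 14.9
gripper_force: 32.0
```

View pics/m9.png

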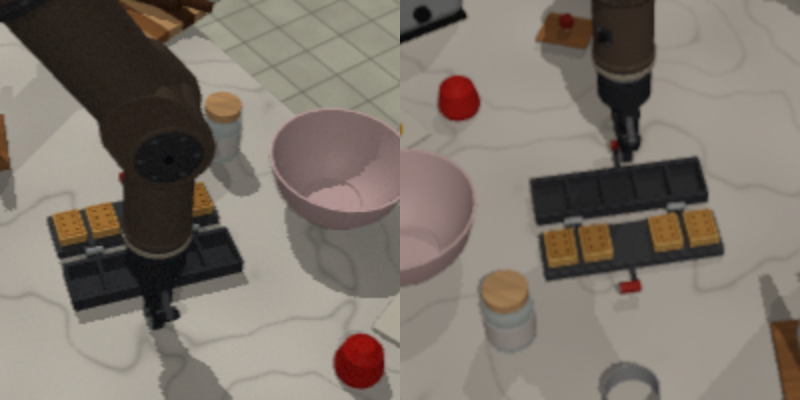

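Mould is folded flat at left panel (150,265), lid with four stamped-up biscuits beside it. Let go, rise, and look over the lid.

```bash
python3 -m inch '{"delta_pos":[[0,0,0],[0,0,0],[0,0,0],[0,0,-0.5],[0,0,-3],[0,0,-7],[0,0,-11.5],[0,0,-16],[0,0,-20],[0,0,-23],[-3,4.2,-23],[-5.5,8,-23],[-8,11.8,-23],[-10.5,15.5,-23],[-12.2,17.6,-23],[-12.2,17.6,-23],[-12.2,17.6,-23]],"turn":[[0,0,0],[0,0,0],[0,0,0],[0,0,0],[0,0,0],[0,0,0],[0,0,0],[0,0,0],[0,0,0],[0,0,0],[0,0,0],[0,0,0],[0,0,0],[0,0,0],[0,0,0],[0,0,0],[0,0,0]]}' -0.2 30
cat > bis.py <<'E'
from h import *
def biscuits(z=32,name=None):
    c,P=campose("wrist"); s=state(); p,d=capture("wrist"); W=cloud(c,P,d)
    if name: cv2.imwrite(name,p)
    h,S,v=[x.astype(int) for x in cv2.split(cv2.cvtColor(p,cv2.COLOR_BGR2HSV))]
    m=((h>8)&(h<28)&(S>110)&(v>90)&(abs(W[...,2]-z)<5)).astype(np.uint8)
    m=cv2.morphologyEx(m,cv2.MORPH_CLOSE,np.ones((9,9)))
    n,l,st,ce=cv2.connectedComponentsWithStats(m); out=[]
    for i in range(1,n):
        if st[i,4]<400: continue
        r=rect(plane(c,P,np.argwhere(l==i)[:,::-1],z)[:,:2]); R=s['orientation']
        print(st[i,:4],"rect",r,"z",np.nanmedian(W[l==i][:,2]),"tool dxyz(cm)",R.T@(np.r_[r[:2],0]-s['position'])/10)
    return s
if __name__=="__main__":
    import sys; s=biscuits(float(sys.argv[1]),sys.argv[2]); print(s['position'],s['qpos'])
E
python3 bis.py 32 pics/w10.png
```

```text
time_s: 18.7
position: [688.8, -11.6, 232.2]
orientation: [[-0.956, 0.294, -0.001], [0.294, 0.956, -0.001], [0.001, -0.001, -1.0]]
wrist_force: [0.4, -0.7, 0.5]
grip_width: 33.8
gripper_force: 0.0
[272   0  71  45] rect [551.13  24.55  51.82  29.21  72.91] z 33.585607997725106 tool dxyz(cm) [14.21 -0.57 23.23]
[275 121  66 108] rect [659.38  -9.18  87.06  51.9  -17.24] z 33.27916402112021 tool dxyz(cm) [ 2.87 -0.62 23.22]
[688.82 -11.58 232.19] [-15.93  31.7   20.48  81.07 -11.3   69.29  78.67]
```

View pics/w10.png

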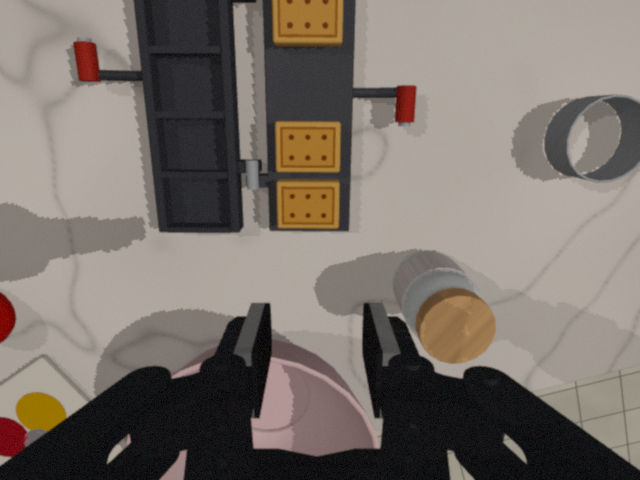

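Biscuits show at (309,205), (308,147), (308,20) and one out of view, stamped faces up; hinge at (252,172).

```bash
python3 -m inch '{"delta_pos":[[0.35,-0.62,3],[0.35,-0.62,6],[0.35,-0.62,6],[0.35,-0.62,6]],"turn":[[0,0,0],[0,0,0],[0,0,0],[0,0,0]]}' 0.22 30
python3 - <<'E'
from h import *
c=calibration("wrist"); p,d=capture("wrist"); T=cloud(c,c['mount'],d); m=(T[...,2]<10)&(T[...,2]>-120); print("tips z",np.nanpercentile(T[m][:,2],[90,98,99.5,100]), state()['grip_width'])
m=m&(T[...,2]>-25); print("lateral at tips",np.nanpercentile(T[m][:,1],[0,10,90,100]))
E
python3 -m inch '{"delta_pos":[[0,0,4],[0,0,8],[0,0,11],[0,0,13.5],[0,0,14.6],[0,0,15],[0,0,15]],"turn":[[0,0,0],[0,0,0],[0,0,0],[0,0,0],[0,0,0],[0,0,0],[0,0,0]]}' 0.5 30
```

```text
time_s: 19.15
position: [683.4, -17.5, 173.4]
orientation: [[-0.955, 0.296, -0.0], [0.296, 0.955, -0.0], [0.0, -0.0, -1.0]]
wrist_force: [-0.1, -0.2, 0.6]
grip_width: 52.1
gripper_force: 0.0
tips z [-36.13 -15.14  -9.07  -3.98] 52.07919229154944
lateral at tips [-38.81 -33.58  35.78  40.9 ]
time_s: 19.9
position: [684.9, -16.8, 23.8]
orientation: [[-0.956, 0.295, 0.002], [0.295, 0.956, 0.0], [-0.002, 0.001, -1.0]]
wrist_force: [0.0, -0.4, 1.0]
grip_width: 64.0
gripper_force: 0.0
```

```bash
python3 -m inch '{"delta_pos":[[0.1,0,0.5],[0.1,0,0.9],[0.1,0,0.9]],"turn":[[0,0,0],[0,0,0],[0,0,0]]}' 0.5 30
python3 -m inch '{"delta_pos":[[0,0,0],[0,0,0],[0,0,0],[0,0,0],[0,0,0],[0,0,-1],[0,0,-4],[0,0,-8],[0,0,-12],[0,0,-16],[0,0,-19],[0,0,-19]],"turn":[[0,0,0],[0,0,0],[0,0,0],[0,0,0],[0,0,0],[0,0,0],[0,0,0],[0,0,0],[0,0,0],[0,0,0],[0,0,0],[0,0,0]]}' -1 30
```

```text
time_s: 20.2
position: [682.9, -16.2, 13.6]
orientation: [[-0.956, 0.294, 0.0], [0.294, 0.956, 0.0], [0.0, 0.0, -1.0]]
wrist_force: [-0.4, -0.2, 0.4]
grip_width: 64.0
gripper_force: 0.0
time_s: 21.4
position: [685.3, -16.8, 209.3]
orientation: [[-0.956, 0.295, 0.008], [0.295, 0.956, 0.0], [-0.008, 0.003, -1.0]]
wrist_force: [0.8, -0.5, -0.8]
grip_width: 51.0
gripper_force: 31.8
```

```bash
python3 -m inch '{"delta_pos":[[2,2.1,-1],[5,5.3,-2],[8,8.5,-3],[11,11.7,-4],[14,14.9,-4],[17,18.1,-4],[19,20,-4],[20,21.3,-4],[20,21.3,-4],[20,21.3,-4],[20,21.3,-4]],"turn":[[0,0,0.02],[0,0,0.04],[0,0,0.06],[0,0,0.08],[0,0,0.1],[0,0,0.117],[0,0,0.117],[0,0,0.117],[0,0,0.117],[0,0,0.117],[0,0,0.117]]}' -1 30
python3 - <<'E'
from h import *
c,P=campose("wrist"); s=state(); print(s['position'],s['orientation'][:2,:2],s['qpos'],s['grip_width'])
p,d=capture("wrist"); cv2.imwrite("pics/w11.png",p); W=cloud(c,P,d); np.savez("w11.npz",p=p,d=d,P=P)
z=W[...,2]; m=(z>122)&(z<141); m[300:]=0; print(m.sum(),rect(W[m][:,:2]),np.nanmedian(z[m]))
E
```

```text
time_s: 22.5
position: [555.6, 243.7, 243.5]
orientation: [[-0.913, 0.407, 0.0], [0.407, 0.913, -0.001], [-0.001, -0.001, -1.0]]
wrist_force: [0.2, -0.5, -0.1]
grip_width: 51.6
gripper_force: 31.8
[555.62 243.74 243.47] [[-0.91  0.41]
 [ 0.41  0.91]] [-42.87  23.07  20.08  93.05  -8.43  65.4   45.24] 51.6180959466349
6918 [463.76 287.64  81.    68.9   66.57] 132.4704652769122
```

View pics/w11.png

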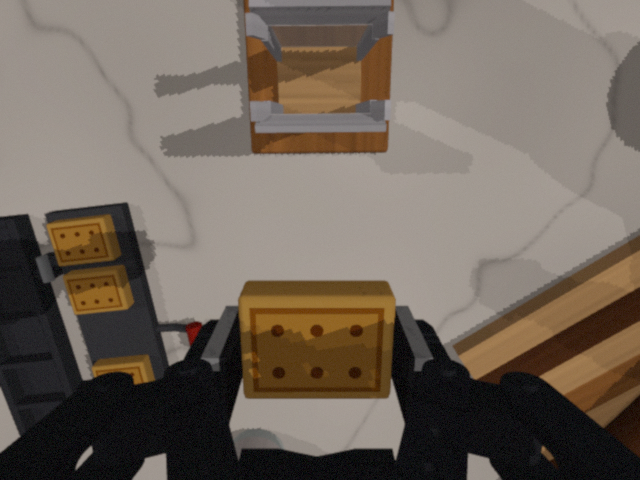

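The tower mouth shows at (318,65), measured 81 x 69 mm as it should be; the held biscuit is at (317,345), stamped side up.

```bash
python3 - <<'E'
from h import *
f=np.load("w11.npz"); p,d=f['p'],f['d']; c=calibration("wrist"); T=cloud(c,c['mount'],d)
h,S,v=[x.astype(int) for x in cv2.split(cv2.cvtColor(p,cv2.COLOR_BGR2HSV))]
m=(h>8)&(h<28)&(S>110)&(T[...,2]<10); m[:250]=0; t=T[m]; print("biscuit in tool",np.nanpercentile(t,[1,50,99],axis=0), rect(t[t[:,2]<np.nanpercentile(t[:,2],60)][:,:2]))
s=state(); R=s['orientation']; print("delta",R.T@(np.array([464,287.3,0])-s['position'])/10)
E
```

```text
biscuit in tool [[-17.46 -46.68 -77.43]
 [  6.36   0.79 -19.36]
 [ 20.95  50.28  -7.02]] [  1.67   1.38 124.46  38.77 -89.99]
delta [10.15  0.26 24.34]
```

```bash
python3 -m inch '{"delta_pos":[[2.5,0.05,0],[5,0.1,0],[7.5,0.15,0],[9,0.2,0],[10,0.2,0],[10,0.2,0],[10,0.2,2],[10,0.2,4],[10,0.2,6],[10,0.2,8],[10,0.2,9],[10,0.2,9]],"turn":[[0,0,-0.01],[0,0,-0.01],[0,0,-0.01],[0,0,-0.01],[0,0,-0.01],[0,0,-0.01],[0,0,-0.01],[0,0,-0.01],[0,0,-0.01],[0,0,-0.01],[0,0,-0.01],[0,0,-0.01]]}' -1 30
python3 -m inch '{"delta_pos":[[0,0,1],[0,0,2],[0,0,3],[0,0,4],[0,0,4]],"turn":[[0,0,0],[0,0,0],[0,0,0],[0,0,0],[0,0,0]]}' -1 30
python3 - <<'E'
from h import *
p,d=capture("wrist"); cv2.imwrite("pics/w12.png",p[120:])
q,e=capture("scene"); cv2.imwrite("pics/s12.png",np.hstack([cv2.resize(p,(400,300)),cv2.resize(q[210:370,340:500],(300,300))]))
E
```

```text
time_s: 23.75
position: [464.1, 287.2, 152.4]
orientation: [[-0.918, 0.396, -0.001], [0.396, 0.918, -0.002], [0.001, -0.002, -1.0]]
wrist_force: [0.6, 0.5, -0.5]
grip_width: 51.2
gripper_force: 31.7
time_s: 24.25
position: [463.0, 287.9, 112.0]
orientation: [[-0.919, 0.395, -0.002], [0.395, 0.919, -0.001], [0.001, -0.002, -1.0]]
wrist_force: [-0.4, 0.9, 0.4]
grip_width: 51.4
gripper_force: 31.7
```

View pics/s12.png

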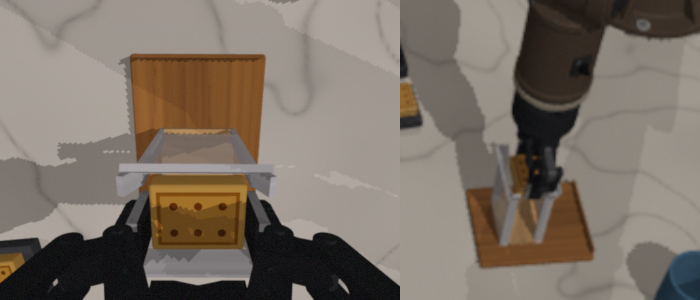

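The biscuit (crop (198,210)) sits in the mouth between the rails, centred, no contact force. No more picture viewing; numbers from here.

```bash
python3 -m inch '{"delta_pos":[[0,0,0.8],[0,0,1.6],[0,0,2.4],[0,0,2.4]],"turn":[[0,0,0],[0,0,0],[0,0,0],[0,0,0]]}' -1 30
python3 -m inch '{"delta_pos":[[0,0,0.5],[0,0,1],[0,0,1.2],[0,0,1.2]],"turn":[[0,0,0],[0,0,0],[0,0,0],[0,0,0]]}' -1 30
```

```text
time_s: 24.75
position: [463.1, 287.9, 88.2]
orientation: [[-0.919, 0.395, -0.002], [0.395, 0.919, -0.001], [0.001, -0.002, -1.0]]
wrist_force: [-0.3, 0.4, -1.1]
grip_width: 51.5
gripper_force: 31.7
time_s: 25.15
position: [463.7, 288.2, 77.2]
orientation: [[-0.919, 0.395, -0.0], [0.395, 0.919, -0.0], [0.0, -0.0, -1.0]]
wrist_force: [0.4, -0.3, 0.2]
grip_width: 51.4
gripper_force: 31.7
```

```bash
python3 -m inch '{"delta_pos":[[0,0,0],[0,0,0],[0,0,0],[0,0,-0.2],[0,0,-2],[0,0,-5],[0,0,-9],[0,0,-13],[0,0,-16],[-2,0,-17],[-5,0,-17],[-7.6,0,-17],[-7.6,0,-17],[-7.6,0,-17]],"turn":[[0,0,0],[0,0,0],[0,0,0],[0,0,0],[0,0,0],[0,0,0],[0,0,0],[0,0,0],[0,0,0],[0,0,0],[0,0,0],[0,0,0],[0,0,0],[0,0,0]]}' 0.42 30
cat > tow.py <<'E'
from h import *
c,P=campose("wrist"); s=state(); p,d=capture("wrist"); W=cloud(c,P,d); T=np.array([464,287.3]); a=np.radians(66.57); ty=np.array([np.cos(a),np.sin(a)]); tx=np.array([ty[1],-ty[0]])
h,S,v=[x.astype(int) for x in cv2.split(cv2.cvtColor(p,cv2.COLOR_BGR2HSV))]
L=(W[...,:2]-T); X=L@tx; Y=L@ty; Z=W[...,2]
m=(abs(X)<24)&(abs(Y)<30)&(Z>10)&(Z<118)&(h>8)&(h<28)&(S>110)
print(s['position'],"n",m.sum(),"z pct",np.percentile(Z[m],[2,25,50,75,98]))
t=m&(abs(Z-np.median(Z[m]))<8); w=W[t]; A=np.c_[w[:,:2]-w[:,:2].mean(0),np.ones(len(w))]; print("plane",np.linalg.lstsq(A,w[:,2],rcond=None)[0],"centre tower xy",X[t].min(),X[t].max(),Y[t].min(),Y[t].max(),rect(np.c_[X[t],Y[t]]))
print("hsv",np.median(h[t]),np.median(S[t]),np.median(v[t]), "dark frac",(v[t]<np.median(v[t])*.75).mean())
E
python3 tow.py
```

```text
time_s: 26.55
position: [533.7, 258.0, 247.4]
orientation: [[-0.918, 0.396, -0.0], [0.396, 0.918, -0.0], [0.0, -0.0, -1.0]]
wrist_force: [-0.5, 1.1, -0.2]
grip_width: 60.4
gripper_force: 0.0
[533.69 257.98 247.41] n 4092 z pct [20.24 36.08 37.2  37.87 39.1 ]
plane [-0.   -0.   37.44] centre tower xy -20.480374878005108 19.20172082497737 -24.15243192201422 27.78027587427161 [-0.65  1.81 51.93 39.68 89.98]
hsv 17.0 185.0 125.0 dark frac 0.27696526508226693
```

Biscuit one lies flat at the bottom (top 37 mm, off by 2 mm). Next.

```bash
python3 -m inch '{"delta_pos":[[-3,-4,0],[-6,-8,0],[-9,-12,0],[-12,-16,0],[-15,-19,0],[-15.8,-20.2,1],[-15.8,-20.2,1],[-15.8,-20.2,1]],"turn":[[0,0,-0.02],[0,0,-0.04],[0,0,-0.06],[0,0,-0.08],[0,0,-0.1],[0,0,-0.108],[0,0,-0.108],[0,0,-0.108]]}' 0.42 30
python3 bis.py 32 pics/w13.png
```

```text
time_s: 27.4
position: [598.4, 12.0, 237.4]
orientation: [[-0.956, 0.293, -0.001], [0.293, 0.956, 0.001], [0.001, 0.001, -1.0]]
wrist_force: [0.0, 0.4, 0.3]
grip_width: 60.5
gripper_force: 0.0
[280  52  67  55] rect [499.15  40.83  51.9   39.17  72.99] z 33.50240858099525 tool dxyz(cm) [10.31 -0.17 23.75]
[281 118  65  51] rect [545.35  26.38  52.03  39.48  72.98] z 33.37597212376488 tool dxyz(cm) [ 5.47 -0.2  23.75]
[283 232  60  45] rect [635.78  -1.9   51.94  40.63  72.96] z 33.20661842305077 tool dxyz(cm) [-4.01 -0.26 23.74]
[598.43  12.01 237.41] [-22.28  22.78  22.66  94.83  -9.6   64.36  75.96]
```

```bash
python3 -m inch '{"delta_pos":[[-2,-0.15,3],[-3.8,-0.26,7],[-3.8,-0.26,11.5],[-3.8,-0.26,16],[-3.8,-0.26,19],[-3.8,-0.26,21],[-3.8,-0.26,22],[-3.8,-0.26,22.3],[-3.8,-0.26,22.3]],"turn":[[0,0,0],[0,0,0],[0,0,0],[0,0,0],[0,0,0],[0,0,0],[0,0,0],[0,0,0],[0,0,0]]}' 0.45 30
python3 -m inch '{"delta_pos":[[0,0,0],[0,0,0],[0,0,0],[0,0,0],[0,0,-1],[0,0,-4],[0,0,-8],[0,0,-12],[0,0,-16],[0,0,-20],[0,0,-22],[0,0,-22]],"turn":[[0,0,0],[0,0,0],[0,0,0],[0,0,0],[0,0,0],[0,0,0],[0,0,0],[0,0,0],[0,0,0],[0,0,0],[0,0,0],[0,0,0]]}' -1 30
python3 - <<'E'
from h import *
s=state(); R=s['orientation']
print("to tower",R.T@(np.array([464,287.3,0])-s['position'])/10, R.T@(np.array([464,287.3,0])+100*R[:,0]*0-s['position'])/10, np.degrees(np.arctan2(R[1,1],R[0,1])))
E
```

```text
time_s: 28.35
position: [635.2, -2.2, 15.2]
orientation: [[-0.956, 0.292, 0.001], [0.292, 0.956, 0.0], [-0.001, 0.001, -1.0]]
wrist_force: [0.1, -0.5, 0.1]
grip_width: 61.8
gripper_force: 0.0
time_s: 29.55
position: [636.4, -3.7, 239.2]
orientation: [[-0.956, 0.294, 0.007], [0.294, 0.956, 0.001], [-0.006, 0.003, -1.0]]
wrist_force: [0.1, 0.2, -0.3]
grip_width: 51.2
gripper_force: 31.6
to tower [25.19 22.69 23.82] [25.19 22.69 23.82] 72.90488507683264
```

```bash
python3 -m inch '{"delta_pos":[[3,2.7,0],[6.5,5.8,0],[10,9,0],[13.5,12.1,0],[17,15.3,0],[20.5,18.4,0],[23,20.8,0],[25.1,22.6,0],[25.1,22.6,0],[25.1,22.6,0],[25.1,22.6,3],[25.1,22.6,5],[25.1,22.6,5]],"turn":[[0,0,0.02],[0,0,0.04],[0,0,0.06],[0,0,0.08],[0,0,0.1],[0,0,0.11],[0,0,0.11],[0,0,0.11],[0,0,0.11],[0,0,0.11],[0,0,0.11],[0,0,0.11],[0,0,0.11]]}' -1 30
```

```text
time_s: 30.85
position: [460.2, 283.8, 182.1]
orientation: [[-0.917, 0.399, -0.004], [0.399, 0.917, -0.004], [0.002, -0.005, -1.0]]
wrist_force: [-0.1, -0.3, 0.5]
grip_width: 51.3
gripper_force: 31.6
```

```bash
python3 -m inch '{"delta_pos":[[-0.2,0.4,0],[-0.2,0.4,1],[-0.2,0.4,3],[-0.2,0.4,4],[-0.2,0.4,4]],"turn":[[0,0,0],[0,0,0],[0,0,0],[0,0,0],[0,0,0]]}' -1 30
sleep 0; python3 -m inch '{"delta_pos":[[0,0,0.5],[0,0,0.5]],"turn":[[0,0,0],[0,0,0]]}' -1 30
```

```text
time_s: 31.35
position: [464.0, 288.8, 143.5]
orientation: [[-0.918, 0.397, -0.002], [0.397, 0.918, -0.001], [0.001, -0.002, -1.0]]
wrist_force: [0.3, -0.6, 0.9]
grip_width: 51.4
gripper_force: 31.6
time_s: 31.55
position: [464.6, 289.4, 139.6]
orientation: [[-0.918, 0.397, 0.0], [0.397, 0.918, 0.0], [-0.0, 0.0, -1.0]]
wrist_force: [-1.2, -1.0, 0.0]
grip_width: 51.4
gripper_force: 31.6
```

```bash
python3 -m inch '{"delta_pos":[[0,-0.15,0.5],[0,-0.15,1.5],[0,-0.15,2.5],[0,-0.15,3.5],[0,-0.15,4.5],[0,-0.15,5.5],[0,-0.15,6.2],[0,-0.15,6.4],[0,-0.15,6.4],[0,-0.15,6.4]],"turn":[[0,0,0],[0,0,0],[0,0,0],[0,0,0],[0,0,0],[0,0,0],[0,0,0],[0,0,0],[0,0,0],[0,0,0]]}' -1 30
python3 -m inch '{"delta_pos":[[0,0,0],[0,0,0],[0,0,0],[0,0,-0.2],[0,0,-2],[0,0,-5],[0,0,-9],[0,0,-13],[0,0,-16],[-2,0,-17],[-5,0,-17],[-7.6,0,-17],[-7.6,0,-17],[-7.6,0,-17]],"turn":[[0,0,0],[0,0,0],[0,0,0],[0,0,0],[0,0,0],[0,0,0],[0,0,0],[0,0,0],[0,0,0],[0,0,0],[0,0,0],[0,0,0],[0,0,0],[0,0,0]]}' 0.42 30
python3 tow.py
```

```text
time_s: 32.55
position: [464.1, 288.1, 75.8]
orientation: [[-0.918, 0.397, 0.0], [0.397, 0.918, 0.0], [-0.0, 0.0, -1.0]]
wrist_force: [0.6, 0.2, -0.4]
grip_width: 51.2
gripper_force: 31.6
time_s: 33.95
position: [533.6, 257.4, 245.4]
orientation: [[-0.917, 0.398, -0.0], [0.398, 0.917, -0.0], [0.0, -0.0, -1.0]]
wrist_force: [-0.3, -0.5, -0.3]
grip_width: 60.8
gripper_force: 0.0
[533.64 257.43 245.37] n 4188 z pct [20.53 52.49 53.29 53.86 55.05]
plane [-0.  -0.  53.4] centre tower xy -21.326019120282744 19.218886697498426 -24.15315141308421 27.691035649627405 [-0.89  1.9  51.56 40.03 88.96]
hsv 17.0 184.0 125.0 dark frac 0.2833241908941306
```

```bash
python3 -m inch '{"delta_pos":[[-2.4,-4,0],[-4.8,-8,0],[-7.2,-12,0],[-9.6,-16,0],[-12.3,-19.5,0],[-12.3,-20.5,1],[-12.3,-20.5,1],[-12.3,-20.5,1]],"turn":[[0,0,-0.02],[0,0,-0.04],[0,0,-0.06],[0,0,-0.08],[0,0,-0.1],[0,0,-0.11],[0,0,-0.11],[0,0,-0.11]]}' 0.42 30
python3 bis.py 32 pics/w14.png
```

```text
time_s: 34.8
position: [564.6, 23.1, 235.3]
orientation: [[-0.956, 0.292, -0.001], [0.292, 0.956, 0.001], [0.001, 0.001, -1.0]]
wrist_force: [0.3, 0.4, -0.7]
grip_width: 60.6
gripper_force: 0.0
[280 101  66  52] rect [499.01  40.9   51.93  39.15  73.02] z 33.41841745090147 tool dxyz(cm) [ 6.76 -0.23 23.54]
[281 163  63  49] rect [545.17  26.38  51.9   40.03  73.01] z 33.32559181581661 tool dxyz(cm) [ 1.92 -0.27 23.53]
[564.57  23.06 235.33] [-25.35  19.68  23.72  99.77  -8.87  62.45  74.3 ]
```

```bash
python3 -m inch '{"delta_pos":[[0.9,-0.15,4],[1.75,-0.27,8],[1.75,-0.27,12.5],[1.75,-0.27,16],[1.75,-0.27,19],[1.75,-0.27,21],[1.75,-0.27,21.8],[1.75,-0.27,22.1],[1.75,-0.27,22.1]],"turn":[[0,0,0],[0,0,0],[0,0,0],[0,0,0],[0,0,0],[0,0,0],[0,0,0],[0,0,0],[0,0,0]]}' 0.45 30
python3 -m inch '{"delta_pos":[[0,0,0],[0,0,0],[0,0,0],[0,0,0],[0,0,-1],[0,0,-4],[0,0,-8],[0,0,-12],[0,0,-16],[0,0,-19],[0,0,-20],[0,0,-20]],"turn":[[0,0,0],[0,0,0],[0,0,0],[0,0,0],[0,0,0],[0,0,0],[0,0,0],[0,0,0],[0,0,0],[0,0,0],[0,0,0],[0,0,0]]}' -1 30
python3 -m inch '{"delta_pos":[[2.2,3.3,0],[4.4,6.6,0],[6.6,9.9,0],[8.8,13.2,0],[11,16.5,0],[13.2,19.5,0],[15,22.3,0],[15.4,22.5,0],[15.4,22.5,0],[15.4,22.5,3],[15.4,22.5,5],[15.4,22.5,5],[15.4,22.5,5],[15.4,22.5,5]],"turn":[[0,0,0.02],[0,0,0.04],[0,0,0.06],[0,0,0.08],[0,0,0.1],[0,0,0.11],[0,0,0.11],[0,0,0.11],[0,0,0.11],[0,0,0.11],[0,0,0.11],[0,0,0.11],[0,0,0.11],[0,0,0.11]]}' -1 30
```

```text
time_s: 35.75
position: [548.2, 24.4, 15.0]
orientation: [[-0.956, 0.292, 0.001], [0.292, 0.956, 0.0], [-0.001, 0.001, -1.0]]
wrist_force: [-0.3, -0.2, 0.4]
grip_width: 61.5
gripper_force: 0.0
time_s: 36.95
position: [548.5, 23.4, 216.4]
orientation: [[-0.956, 0.294, 0.003], [0.294, 0.956, 0.001], [-0.003, 0.002, -1.0]]
wrist_force: [0.4, 0.6, -0.5]
grip_width: 51.5
gripper_force: 31.6
time_s: 38.35
position: [467.4, 283.2, 165.5]
orientation: [[-0.917, 0.398, 0.001], [0.398, 0.917, 0.001], [-0.001, 0.001, -1.0]]
wrist_force: [0.8, -0.4, -0.7]
grip_width: 51.3
gripper_force: 31.6
```

```bash
python3 -m inch '{"delta_pos":[[0.25,0.25,0],[0.25,0.25,1],[0.25,0.25,2],[0.25,0.25,3],[0.25,0.25,4],[0.25,0.25,5],[0.25,0.25,5],[0.25,0.25,5]],"turn":[[0,0,0],[0,0,0],[0,0,0],[0,0,0],[0,0,0],[0,0,0],[0,0,0],[0,0,0]]}' -1 30
python3 -m inch '{"delta_pos":[[0,0,1],[0,0,2],[0,0,3],[0,0,3.8],[0,0,4],[0,0,4],[0,0,4]],"turn":[[0,0,0],[0,0,0],[0,0,0],[0,0,0],[0,0,0],[0,0,0],[0,0,0]]}' -1 30
python3 -m inch '{"delta_pos":[[0,0,0],[0,0,0],[0,0,0],[0,0,-0.2],[0,0,-2],[0,0,-5],[0,0,-9],[0,0,-13],[0,0,-16],[-2,0,-17],[-5,0,-17],[-7.6,0,-17],[-7.6,0,-17],[-7.6,0,-17]],"turn":[[0,0,0],[0,0,0],[0,0,0],[0,0,0],[0,0,0],[0,0,0],[0,0,0],[0,0,0],[0,0,0],[0,0,0],[0,0,0],[0,0,0],[0,0,0],[0,0,0]]}' 0.42 30
python3 tow.py
```

```text
time_s: 39.15
position: [465.2, 286.8, 114.2]
orientation: [[-0.918, 0.397, -0.0], [0.397, 0.918, -0.0], [0.0, -0.001, -1.0]]
wrist_force: [0.0, -0.5, -0.3]
grip_width: 51.4
gripper_force: 31.6
time_s: 39.85
position: [465.4, 287.1, 74.7]
orientation: [[-0.918, 0.397, 0.0], [0.397, 0.918, 0.0], [-0.0, 0.0, -1.0]]
wrist_force: [-0.4, -0.2, 0.4]
grip_width: 51.4
gripper_force: 31.6
time_s: 41.25
position: [535.0, 256.4, 244.3]
orientation: [[-0.917, 0.398, -0.0], [0.398, 0.917, -0.0], [0.0, -0.0, -1.0]]
wrist_force: [-0.1, 0.5, 0.3]
grip_width: 60.8
gripper_force: 0.0
[534.99 256.45 244.35] n 4574 z pct [20.66 68.57 69.32 69.91 71.09]
plane [-0.    0.   69.41] centre tower xy -23.995869330005036 15.444929757654151 -25.127825356929613 26.887541072709112 [-4.27  0.88 52.02 39.44 89.98]
hsv 17.0 183.0 125.0 dark frac 0.316792960156441
```

```bash
python3 -m inch '{"delta_pos":[[-1.5,-4.2,0],[-3,-8.4,0],[-4.5,-12.6,0],[-6,-16.8,0],[-7.4,-20,0],[-7.4,-20.9,1],[-7.4,-20.9,1],[-7.4,-20.9,1],[-7.4,-20.9,1]],"turn":[[0,0,-0.02],[0,0,-0.04],[0,0,-0.06],[0,0,-0.08],[0,0,-0.1],[0,0,-0.11],[0,0,-0.11],[0,0,-0.11],[0,0,-0.11]]}' 0.42 30
python3 bis.py 32 pics/w15.png
```

```text
time_s: 42.2
position: [520.1, 37.8, 234.6]
orientation: [[-0.957, 0.291, 0.0], [0.291, 0.957, 0.001], [0.0, 0.001, -1.0]]
wrist_force: [-0.2, 0.4, 1.4]
grip_width: 60.9
gripper_force: 0.0
[280 160  63  49] rect [498.21  41.11  51.8   39.78  73.08] z 33.32017795342091 tool dxyz(cm) [ 2.19 -0.34 23.46]
[520.09  37.82 234.6 ] [-29.57  15.4   24.72 105.73  -7.38  60.42  71.12]
```

```bash
python3 -m inch '{"delta_pos":[[1.2,-0.15,4],[2.35,-0.34,8],[2.35,-0.34,12.5],[2.35,-0.34,16],[2.35,-0.34,19],[2.35,-0.34,21],[2.35,-0.34,21.7],[2.35,-0.34,22],[2.35,-0.34,22],[2.35,-0.34,22]],"turn":[[0,0,0],[0,0,0],[0,0,0],[0,0,0],[0,0,0],[0,0,0],[0,0,0],[0,0,0],[0,0,0],[0,0,0]]}' 0.45 30
python3 -m inch '{"delta_pos":[[0,0,0],[0,0,0],[0,0,0],[0,0,0],[0,0,-1],[0,0,-4],[0,0,-8],[0,0,-12],[0,0,-16],[0,0,-19],[0,0,-20],[0,0,-20]],"turn":[[0,0,0],[0,0,0],[0,0,0],[0,0,0],[0,0,0],[0,0,0],[0,0,0],[0,0,0],[0,0,0],[0,0,0],[0,0,0],[0,0,0]]}' -1 30
python3 -m inch '{"delta_pos":[[1.6,3.3,0],[3.2,6.6,0],[4.8,9.9,0],[6.4,13.2,0],[8,16.5,0],[9.4,19.5,0],[10.4,22.3,0],[10.4,22.6,0],[10.4,22.6,0],[10.4,22.6,3],[10.4,22.6,5],[10.4,22.6,5],[10.4,22.6,5],[10.4,22.6,5]],"turn":[[0,0,0.02],[0,0,0.04],[0,0,0.06],[0,0,0.08],[0,0,0.1],[0,0,0.11],[0,0,0.11],[0,0,0.11],[0,0,0.11],[0,0,0.11],[0,0,0.11],[0,0,0.11],[0,0,0.11],[0,0,0.11]]}' -1 30
```

```text
time_s: 43.25
position: [497.4, 39.6, 15.5]
orientation: [[-0.956, 0.293, 0.002], [0.293, 0.956, 0.0], [-0.002, 0.001, -1.0]]
wrist_force: [0.7, -0.1, -0.7]
grip_width: 62.0
gripper_force: 0.0
time_s: 44.45
position: [497.3, 39.4, 216.4]
orientation: [[-0.956, 0.294, 0.003], [0.294, 0.956, 0.001], [-0.003, 0.002, -1.0]]
wrist_force: [-0.7, 0.1, 0.2]
grip_width: 50.9
gripper_force: 32.0
time_s: 45.85
position: [464.2, 285.4, 165.5]
orientation: [[-0.918, 0.398, 0.001], [0.398, 0.918, 0.001], [-0.001, 0.001, -1.0]]
wrist_force: [-0.6, -0.1, -0.3]
grip_width: 51.3
gripper_force: 32.0
```

```bash
python3 -m inch '{"delta_pos":[[0,0.2,0],[0,0.2,1],[0,0.2,2],[0,0.2,3],[0,0.2,4],[0,0.2,5],[0,0.2,5],[0,0.2,5]],"turn":[[0,0,0],[0,0,0],[0,0,0],[0,0,0],[0,0,0],[0,0,0],[0,0,0],[0,0,0]]}' -1 30
python3 -m inch '{"delta_pos":[[0,0,1],[0,0,2],[0,0,3],[0,0,3.6],[0,0,3.8],[0,0,3.8],[0,0,3.8]],"turn":[[0,0,0],[0,0,0],[0,0,0],[0,0,0],[0,0,0],[0,0,0],[0,0,0]]}' -1 30
python3 -m inch '{"delta_pos":[[0,0,0],[0,0,0],[0,0,0],[0,0,-0.2],[0,0,-2],[0,0,-5],[0,0,-9],[0,0,-13],[0,0,-16],[-2,0,-17],[-5,0,-17],[-7.6,0,-17],[-7.6,0,-17],[-7.6,0,-17]],"turn":[[0,0,0],[0,0,0],[0,0,0],[0,0,0],[0,0,0],[0,0,0],[0,0,0],[0,0,0],[0,0,0],[0,0,0],[0,0,0],[0,0,0],[0,0,0],[0,0,0]]}' 0.42 30
python3 tow.py
python3 - <<'E'
from h import *
for n in("scene","side"):
    c,P=campose(n); p,d=capture(n); W=cloud(c,P,d); h,S,v=[x.astype(int) for x in cv2.split(cv2.cvtColor(p,cv2.COLOR_BGR2HSV))]
    m=(h>6)&(h<25)&(S>80)&(W[...,2]>9)&(W[...,2]<26)&(W[...,1]<-230)&(W[...,1]>-480); w=W[m]; print(n,"cap plate",m.sum(),rect(w[(w[:,2]>12)][:,:2]),np.median(w,0))
    m=((h<6)|(h>172))&(S>130)&(W[...,2]>27)&(W[...,0]<580)&(W[...,1]<-230)&(W[...,1]>-480); print("knob",m.sum(),np.median(W[m],0))
    m=(h>10)&(h<28)&(S>130)&(W[...,2]>5)&(W[...,2]<60)&(W[...,1]<120)&(W[...,1]>-200)&(W[...,0]>420)&(W[...,0]<720); print("biscuits left px",m.sum())
E
```

```text
time_s: 46.65
position: [464.2, 287.5, 114.2]
orientation: [[-0.918, 0.397, -0.0], [0.397, 0.918, -0.0], [0.0, -0.001, -1.0]]
wrist_force: [0.7, -0.8, 1.0]
grip_width: 51.3
gripper_force: 32.0
time_s: 47.35
position: [464.5, 287.7, 76.7]
orientation: [[-0.918, 0.397, 0.0], [0.397, 0.918, 0.0], [-0.0, 0.0, -1.0]]
wrist_force: [-0.0, -0.1, -0.8]
grip_width: 50.9
gripper_force: 32.0
time_s: 48.75
position: [534.0, 257.1, 246.4]
orientation: [[-0.917, 0.398, -0.0], [0.398, 0.917, -0.0], [0.0, -0.0, -1.0]]
wrist_force: [-0.8, 0.9, 0.3]
grip_width: 60.5
gripper_force: 0.0
[534.01 257.13 246.36] n 4903 z pct [68.3  84.6  85.29 85.89 87.02]
plane [ 0.  -0.  85.4] centre tower xy -17.763240029433828 21.990920796440367 -24.91201607639467 27.29773159429079 [ 2.12  1.17 52.22 39.73 89.91]
hsv 17.0 185.0 136.0 dark frac 0.14481185860889395
scene cap plate 518 [ 634.02 -407.32  536.86  101.81    7.31] [ 484.12 -420.92   14.16]
knob 1512 [-680.55 -391.92  234.12]
biscuits left px 0
side cap plate 1429 [ 619.48 -413.8   521.99  101.66    6.59] [ 466.35 -434.07   15.18]
knob 91 [ 476.32 -435.49   38.58]
biscuits left px 0
```

All four biscuits lie stacked, level. The cap has been knocked to about (476,-435); go and look.

```bash
python3 -m inch '{"delta_pos":[[-1,-3.5,0],[-2,-7,0],[-3.2,-11,0],[-4.3,-15,0],[-5.4,-19,0],[-6.5,-23,0],[-7.6,-27,0],[-8.8,-31,0],[-9.9,-35,0],[-11,-39,0],[-12.2,-43,0],[-13.3,-47,0],[-14.4,-51,0],[-15.6,-55,0],[-16.7,-59,0],[-17.8,-63,0],[-19,-67,0],[-20.2,-71.4,0],[-20.2,-71.4,0],[-20.2,-71.4,0]],"turn":[[0,0,0.1],[0,0,0.2],[0,0,0.3],[0,0,0.42],[0,0,0.54],[0,0,0.66],[0,0,0.78],[0,0,0.9],[0,0,1.02],[0,0,1.14],[0,0,1.26],[0,0,1.38],[0,0,1.5],[0,0,1.6],[0,0,1.7],[0,0,1.8],[0,0,1.91],[0,0,1.91],[0,0,1.91],[0,0,1.91]]}' 0.0 30
cat > cap.py <<'E'
from h import *
c,P=campose("wrist"); s=state(); p,d=capture("wrist"); W=cloud(c,P,d); R=s['orientation']
h,S,v=[x.astype(int) for x in cv2.split(cv2.cvtColor(p,cv2.COLOR_BGR2HSV))]; Z=W[...,2]
red=(((h<6)|(h>172))&(S>130)&(v>40)&(Z>25)&(Z<47)).astype(np.uint8)
n,l,st,ce=cv2.connectedComponentsWithStats(red)
for i in range(1,n):
    if st[i,4]>80: k=plane(c,P,np.argwhere((l==i)&(Z>36))[:,::-1],41); r=rect(k[:,:2]); print("red",st[i],r,np.nanmedian(W[l==i],0),"delta",R.T@(np.r_[r[:2],0]-s['position'])/10)
m=((h>5)&(h<25)&(S>70)&(abs(Z-16)<5)).astype(np.uint8); n,l,st,ce=cv2.connectedComponentsWithStats(cv2.morphologyEx(m,cv2.MORPH_CLOSE,np.ones((7,7))))
for i in range(1,n):
    if st[i,4]>1000: r=rect(plane(c,P,np.argwhere(l==i)[:,::-1],16)[:,:2]); print("wood",st[i],r,"z",np.nanmedian(Z[l==i]),"delta",R.T@(np.r_[r[:2],0]-s['position'])/10)
print(s['position'],"tool y ang",np.degrees(np.arctan2(R[1,1],R[0,1])),s['qpos'])
E
python3 cap.py
```

```text
time_s: 50.9
position: [435.6, -478.5, 246.1]
orientation: [[0.681, 0.733, -0.0], [0.733, -0.681, 0.001], [0.0, -0.001, -1.0]]
wrist_force: [-0.3, 0.6, -0.2]
grip_width: 42.3
gripper_force: 0.0
red [304 117  29  30 624] [ 477.93 -431.36   22.03   21.76   74.99] [ 478.18 -431.43   42.07] delta [ 6.33 -0.09 24.62]
wood [ 267   86  103   87 7979] [ 477.88 -431.61   85.78   71.41  -42.88] z 17.19119027241672 delta [ 6.31 -0.07 24.62]
wood [ 191  177  118  101 2803] [ 373.01 -454.21  130.11   19.89  -84.82] z 19.50944085593011 delta [-2.49 -6.22 24.62]
[ 435.59 -478.45  246.15] tool y ang -42.89691301445886 [ 10.94  33.51  52.83  88.35 -27.55  72.01  24.93]
```

```bash
python3 -m inch '{"delta_pos":[[3,-0.05,3],[6.3,-0.08,6],[6.3,-0.08,10],[6.3,-0.08,14],[6.3,-0.08,17.5],[6.3,-0.08,20],[6.3,-0.08,21.5],[6.3,-0.08,22.3],[6.3,-0.08,22.3],[6.3,-0.08,22.3]],"turn":[[0,0,0],[0,0,0],[0,0,0],[0,0,0],[0,0,0],[0,0,0],[0,0,0],[0,0,0],[0,0,0],[0,0,0]]}' 0 40
python3 -m inch '{"delta_pos":[[0,0,0],[0,0,0],[0,0,0],[0,0,0],[0,0,0],[0,0,-1],[0,0,-4],[0,0,-8],[0,0,-12],[0,0,-16],[0,0,-20],[0,0,-22],[0,0,-22],[0,0,-22]],"turn":[[0,0,0],[0,0,0],[0,0,0],[0,0,0],[0,0,0],[0,0,0],[0,0,0],[0,0,0],[0,0,0],[0,0,0],[0,0,0],[0,0,0],[0,0,0],[0,0,0]]}' -1 40
```

```text
time_s: 51.95
position: [479.2, -431.6, 24.7]
orientation: [[0.679, 0.734, 0.001], [0.734, -0.679, -0.001], [0.0, 0.002, -1.0]]
wrist_force: [0.4, -0.0, -1.0]
grip_width: 42.4
gripper_force: 0.0
time_s: 53.35
position: [478.3, -431.2, 244.0]
orientation: [[0.68, 0.734, 0.001], [0.734, -0.68, -0.0], [0.001, 0.001, -1.0]]
wrist_force: [0.1, 0.3, -0.7]
grip_width: 22.0
gripper_force: 39.3
```

```bash
python3 -m inch '{"delta_pos":[[2.5,-2.4,0],[5,-4.8,0],[8,-7.7,0],[11,-10.6,0],[14,-13.5,0],[17,-16.4,0],[20,-19.3,0],[23,-22.2,0],[26,-25,0],[29,-28,0],[32,-30.9,0],[35,-33.8,0],[38,-36.7,0],[41,-39.6,0],[44,-42.5,0],[47,-45.4,0],[50,-48.3,0],[51.8,-49.9,0],[51.8,-49.9,0],[51.8,-49.9,0]],"turn":[[0,0,-0.1],[0,0,-0.2],[0,0,-0.32],[0,0,-0.44],[0,0,-0.56],[0,0,-0.68],[0,0,-0.8],[0,0,-0.92],[0,0,-1.04],[0,0,-1.16],[0,0,-1.28],[0,0,-1.4],[0,0,-1.5],[0,0,-1.6],[0,0,-1.7],[0,0,-1.8],[0,0,-1.91],[0,0,-1.91],[0,0,-1.91],[0,0,-1.91]]}' -1 40
python3 - <<'E'
from h import *
c,P=campose("wrist"); s=state(); p,d=capture("wrist"); R=s['orientation']; T=cloud(c,c['mount'],d); W=cloud(c,P,d)
h,S,v=[x.astype(int) for x in cv2.split(cv2.cvtColor(p,cv2.COLOR_BGR2HSV))]
m=(h>5)&(h<25)&(S>70)&(T[...,2]>-5)&(T[...,2]<25); t=T[m]; print("cap plate in tool",m.sum(),np.percentile(t,[1,50,99],axis=0),rect(t[:,:2]))
A=np.c_[t[:,:2],np.ones(len(t))]; print("tilt",np.linalg.lstsq(A,t[:,2],rcond=None)[0])
print(s['position'],"ang",np.degrees(np.arctan2(R[1,1],R[0,1])),"delta",R.T@(np.array([464,287.3,0])-s['position'])/10)
E
```

```text
time_s: 55.35
position: [463.6, 287.4, 242.2]
orientation: [[-0.918, 0.396, -0.002], [0.396, 0.918, -0.002], [0.001, -0.003, -1.0]]
wrist_force: [0.1, -0.8, -0.7]
grip_width: 22.0
gripper_force: 39.4
cap plate in tool 22422 [[-32.83 -40.86   6.41]
 [ 17.28   0.78   7.9 ]
 [ 36.36  42.77  10.47]] [ 0.55  0.9  85.81 72.49 89.9 ]
tilt [0.   0.   7.84]
[463.58 287.41 242.22] ang 66.66712558363874 delta [-0.06  0.07 24.22]
```

```bash
python3 -m inch '{"delta_pos":[[-0.05,0.05,2],[-0.05,0.05,4],[-0.05,0.05,6],[-0.05,0.05,7.5],[-0.05,0.05,8.3],[-0.05,0.05,8.8],[-0.05,0.05,9.1],[-0.05,0.05,9.2],[-0.05,0.05,9.2]],"turn":[[0,0,0],[0,0,0],[0,0,0],[0,0,0],[0,0,0],[0,0,0],[0,0,0],[0,0,0],[0,0,0]]}' -1 40
python3 -m inch '{"delta_pos":[[0,0,0.1],[0,0,0.2],[0,0,0.2]],"turn":[[0,0,0],[0,0,0],[0,0,0]]}' -1 40
```

```text
time_s: 56.3
position: [465.2, 288.2, 151.9]
orientation: [[-0.918, 0.397, 0.001], [0.397, 0.918, 0.0], [-0.0, 0.001, -1.0]]
wrist_force: [0.9, 0.3, -0.7]
grip_width: 22.5
gripper_force: 39.4
time_s: 56.6
position: [465.0, 288.2, 149.5]
orientation: [[-0.918, 0.397, 0.0], [0.397, 0.918, 0.0], [-0.0, 0.0, -1.0]]
wrist_force: [-0.4, 0.6, -1.2]
grip_width: 22.6
gripper_force: 39.4
```

```bash
python3 -m inch '{"delta_pos":[[0.1,-0.1,0.1],[0.1,-0.1,0.2],[0.1,-0.1,0.25],[0.1,-0.1,0.25]],"turn":[[0,0,0],[0,0,0],[0,0,0],[0,0,0]]}' -1 40
python3 -m inch '{"delta_pos":[[0,0,0],[0,0,0],[0,0,0],[0,0,0],[0,0,-0.5],[0,0,-2],[0,0,-5],[0,0,-9],[-2,0,-11],[-5,0,-11],[-7.6,0,-11],[-7.6,0,-11],[-7.6,0,-11]],"turn":[[0,0,0],[0,0,0],[0,0,0],[0,0,0],[0,0,0],[0,0,0],[0,0,0],[0,0,0],[0,0,0],[0,0,0],[0,0,0],[0,0,0],[0,0,0]]}' 0 30
cat > fin.py <<'E'
from h import *
c,P=campose("wrist"); s=state(); p,d=capture("wrist"); W=cloud(c,P,d); h,S,v=[x.astype(int) for x in cv2.split(cv2.cvtColor(p,cv2.COLOR_BGR2HSV))]; Z=W[...,2]
m=(h>5)&(h<25)&(S>70)&(Z>128)&(Z<152); w=W[m]; A=np.c_[w[:,:2]-w[:,:2].mean(0),np.ones(len(w))]
print("plate",m.sum(),rect(w[:,:2]),"plane",np.linalg.lstsq(A,w[:,2],rcond=None)[0])
m=((h<6)|(h>172))&(S>130)&(Z>152)&(Z<180); print("knob",np.median(W[m],0))
E
python3 fin.py
```

```text
time_s: 57.0
position: [464.7, 288.1, 148.9]
orientation: [[-0.918, 0.397, 0.002], [0.397, 0.918, 0.002], [-0.001, 0.003, -1.0]]
wrist_force: [-1.8, -2.4, 17.6]
grip_width: 22.1
gripper_force: 41.1
time_s: 58.3
position: [533.5, 257.1, 256.9]
orientation: [[-0.917, 0.398, -0.0], [0.398, 0.917, -0.0], [0.0, -0.0, -1.0]]
wrist_force: [-0.4, 1.3, -0.1]
grip_width: 42.4
gripper_force: 0.0
plate 16605 [464.4  289.13  86.3   71.15  66.49] plane [ -0.     0.   141.48]
knob [464.32 289.17 166.32]
```

Cap is level, seated (plate top 141 mm), and centred within 2 mm.

```bash
python3 -c "
from bench import *
print(sign_off())"
```

```text
the job is handed in; nothing more can be done
None
```

The job is handed in (no verdict came back): the pan was turned over shut and the mould folded flat, all four biscuits present are stacked stamped face up in the tower, and the cap is seated level within about 2 mm of centre.

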